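# Switch on the letter scale and tare out a glass

## Robot

A 7-joint arm with a two-finger parallel gripper is mounted at the origin on a cart in front of the work surface, level with it; the furniture and walls round the work are solid. World frame = base frame: x ahead of the robot, y to its left, z up, the work surface at z = 0. Lengths are in m, angles in rad, forces in N, time in s.
With the tool pointing down it reaches from about 0.4 to 0.875 m from the base axis. Payload 6.5 kg.
Tool frame: the origin (TCP) lies at the centre of the arm's flange, where the gripper is bolted on; the fingertips stand 166 mm ahead of it and the grasp point (between the pads) lies 147 mm ahead of it; z points along the fingers, x is the direction in which the jaws open and shut, and the axes are right-handed (so a half turn about z gives the same grasp; the last joint's range is limited). The gripper opens to 88 mm and grips with 3 to 60 N. Pads are 18 mm wide; open, the fingers measure 123 mm over their backs; the gripper's body (75 mm by 187 mm) begins 45 mm behind the grasp point.
Start: joints at [-0.066, 0.536, -0.004, 1.538, 0.003, 1.067, -0.071], TCP at [0.65, 0, 0.405] pointing down, gripper open.
Joint ranges: [-2.7, 2.7], [-0.37, 2.16], [-1.27, 1.26], [0.24, 2.4], [-1.31, 4.45], [0.19, 1.91], [-2.76, 2.76]. Speed limits (rad/s): [2.39, 2.39, 3.14, 3.14, 3.14, 3.14, 3.14].

## Interface

Orientations are given as a unit quaternion [w, x, y, z].
In Python, from bench import * gives the robot as it stands.
- The arm moves only by the tool arm_command, never from a script. Its argument "plan" is one flat list of numbers, 7 for each row, row after row: the shift along the tool's x, y, z in units of 0.15 m (1.0 is 0.15 m), then the turn, a rotation vector about the tool's x, y, z in units of 6 degrees (1.0 is 6 degrees), then the opening, from 0 (shut) to 1 (fully open). In form: [x, y, z, ax, ay, az, jaw, x, y, z, ax, ay, az, jaw, ...]. A call has 1 to 10 rows; each row shifts and turns the pose as measured when the row begins, along the tool's axes as they then stand; what a row does not reach is not made up. A row lasts 1/12 s, in which the tool goes at most 41.7 mm and 7.16 degrees, less where a joint would pass 70% of its speed; a pose out of reach is approached as far as the arm can. A call with a number of a shift or a turn outside -1 to 1 is refused whole. A call with a gripper value outside its range is refused whole. The fingers move at their own pace and stop on an object; "grip_force" is the grip in N (left out, the last holds). Time passes only in rows, so rows that do not move let the fingers close. It gives the time, the measured TCP pose, the force and the opening at its end, in the units of the state.
- read_state(): the state, without advancing time (a new reading comes with each control period).
- camera(name): name is "scene" or "side" or "wrist"; returns a dict with "img" (420x560x3 uint8, blue, green, red), "fov_y" (degrees; the focal length in pixels is half the picture's height over the tangent of half this angle, whatever the lens; pixels are square), "cx", "cy" (the principal point, pixels), "rvec" (rotation vector, rad) and "tvec" (3), from world to camera coordinates, as OpenCV has them; the wrist camera has in their place "hand_eye" (4x4, takes a point from camera to tool coordinates, whose origin is the TCP and whose axes are the tool frame's). Camera axes: x right, y down, z forward; pixel columns grow to the right and rows downward; lengths in m; the calibration is good to about 2 mm. A picture is of the moment at which its call begins: read the wrist's pose just before it. There is no depth.
- finish_job(): hands the job in, once; it reports no verdict.
The state is a dict: "clock": time; "joint_pos": joint angles; "qd": joint speeds; "tau": joint torques, N m; "ee_pos": TCP position; "ee_rot": TCP orientation; "force": force on the tool from outside, world axes, zero at the start; "ft_torque": the same for the moment, N m; "opening": finger opening in m.
Only numpy, scipy, OpenCV 4.12 (cv2) and the standard library are available. Lean on these libraries where they do the work, as an engineer would, in place of code of your own. Each camera call takes 0.05 s, during which the arm holds its last target.

## Task

Get the letter scale ready for weighing into the glass: lift the stray staple box off the pan and set it down on the free desk clear of the scale, then switch the empty scale on by pressing the round membrane key (firmly, about 8 N, for roughly half a second), then stand the empty glass upright in the middle of the pan and let go, and then press the wide bar-shaped key in the same way to tare it. The keys hardly move and can be ruined by a hard push (above 25 N); do not press the small key between them, do not drop or tip the glass, and leave the dropper bottle, lip balm, glue stick and eraser where they are.

Things in the scene. Friction and masses are not known exactly. Their poses are not given: they have to be found in the camera images.
- scale: fixed desk letter scale, white and grey plastic, square steel pan; base 163 (x) by 170 mm (y). Origin on the desk under the pan's middle, z up; its front, with the keys, faces its -x (always toward the front left of the desk, seen from the robot); y to the left when looking along +x. Below the pan's front edge a 45-degree panel faces up and to -x; its middle lies 60 mm in front of the origin and 35 mm above the desk
- pan (a point): middle of the pan's flat top, 90 mm above the desk; axes as the scale's. Pan 172 x 172 mm, 6 mm thick. Its front edge, 86 mm in front of this point, overhangs the keys, so a finger reaches them only if tilted about 30 to 50 degrees from vertical, hand on the scale's -x side, fingers pointing to +x and down
- round_key_top (a point): middle of the face of the on key: white round membrane key, 18 mm across, 3 mm proud of the panel, 50 mm to the scale's +y side. z axis: outward normal of the panel (45 degrees up, to the front); y as the scale's. Travel 1.5 mm along -z, 5 N/mm, then a hard stop; it switches when pushed with over 5 N for 0.3 s without a break; over 25 N ruins it
- bar_key_top (a point): middle of the face of the tare key: white bar-shaped membrane key, 30 mm long along the scale's y, 14 mm wide up the slope, 3 mm proud of the panel, 50 mm to the scale's -y side; axes, stiffness and forces as for the round key
- small_key_top (a point): middle of the face of a small square white key, 11 mm, midway between the other two; it must not be pressed (over 2 N)
- round_key: the round key itself (origin 3 mm behind its face)
- bar_key: the bar key itself (origin 3 mm behind its face)
- small_key: the small middle key itself (origin 3 mm behind its face)
- staple_box_mid (a point): centre of the stray staple box, a cardboard box of 30 (x) by 52 (y) by 21 mm high, lying flat on the pan at the start, 55 g; grasp it across the 30 mm
- staple_box: the staple box itself (origin under its centre)
- glass_mid (a point): centre (half-way up) of the empty frosted glass tumbler, 81 mm across and 91 mm high, standing on the desk; open at the top, bottom 18 mm thick, wall solid from 30 to 40 mm from the axis (so pinch the rim, about 10 mm of wall, with one finger inside); about 0.22 kg
- glass: the glass itself (origin under its centre, z up its axis)
- dropper_mid (a point): centre of a brown dropper bottle, 34 mm across, 102 mm high; bystander
- dropper: the dropper bottle itself (origin under its centre)
- lip_balm_mid (a point): centre of a standing lip balm, 17 mm across, 68 mm high; bystander
- lip_balm: the lip balm itself (origin under its centre)
- glue_stick_mid (a point): centre of a standing glue stick, 26 mm across, 89 mm high; bystander
- glue_stick: the glue stick itself (origin under its centre)
- eraser_mid (a point): centre of a block eraser, 22 x 42 x 13 mm, lying flat; bystander
- eraser: the eraser itself (origin under its centre)
Mind the look-alikes: they are no part of the job. Leave any turquoise look-alike of the staple_box alone.

How it is judged:
By the outcome, as a careful person would: the job done as asked, in the order asked, and still so for the second after the job is handed in, with the robot touching nothing.
It also fails if it takes over 72 s, if anything falls off the work surface, if the arm or the gripper's body presses on something with over 40 N, if the wrist force passes 120 N, or if a joint passes its speed limit or range.

## Working session

There is one attempt and no reset: what is moved stays moved. The work goes in short steps, Python scripts to look and compute and a tool call to move; the robot and the scene stay as the last step left them, time stands still between calls to the robot, and variables do not carry over. Pictures are saved under pics/ and viewed, and the job is handed in when it is done.

Besides the shell and the picture viewer there is one more tool, called in YAML: its name, and indented under it one key for each argument. arm_command: Moves the arm, as the interface text tells. Its arguments: {"type":"object","properties":{"plan":{"type":"array"},"grip_force":{"type":"number"}},"required":["plan"]}

```bash
mkdir -p pics; ls
python3 - <<'E'
from bench import *
import cv2
print(read_state())
for n in ["scene","side","wrist"]:
    c=camera(n); cv2.imwrite(f"pics/{n}0.png",c["img"]); print(n,{k:v for k,v in c.items() if k!="img"})
E
```

```text
pics
{'clock': 0.0, 'joint_pos': array([-0.06618754,  0.53715244, -0.00444396,  1.53886377,  0.00259132,
        1.067304  , -0.07120236]), 'qd': array([-3.42677255e-04,  5.07637811e-04,  5.34152002e-04,  4.16616460e-04,
       -4.11092448e-05,  4.43577501e-04,  2.99235170e-04]), 'tau': array([-1.69933578e-04, -5.70981932e+01,  9.90184285e-01, -2.51597965e+01,
       -5.62433247e-02,  1.80829730e-02,  2.02785413e-04]), 'ee_pos': array([ 6.49669554e-01, -2.78173859e-07,  4.03851325e-01]), 'ee_rot': array([ 5.81066181e-05,  9.99999629e-01,  2.87458493e-05, -8.58935830e-04]), 'force': array([-0.18900785,  0.581456  , -0.4385957 ]), 'ft_torque': array([-0.01435581, -0.0055733 , -0.02495945]), 'opening': 0.08817603995876554}
scene {'fov_y': 44.79443750538988, 'cx': 278.1766531356099, 'cy': 214.07423791449864, 'rvec': array([ 2.00016412, -0.90067685,  0.45667695]), 'tvec': array([-0.38101691,  0.31887191,  0.99304965])}
side {'fov_y': 44.118968033564165, 'cx': 275.29734112454196, 'cy': 207.09774993901635, 'rvec': array([ 2.22564579, -0.12236833,  0.07084779]), 'tvec': array([-0.59372833,  0.09311557,  1.52702185])}
wrist {'fov_y': 58.66240381523437, 'cx': 281.558128545815, 'cy': 214.0038224509844, 'hand_eye': array([[ 9.99999318e-01, -1.10245811e-03, -3.85745985e-04,
         2.33968611e-04],
       [ 1.16673408e-03,  9.58214675e-01,  2.86047680e-01,
        -7.37366497e-02],
       [ 5.42718777e-05, -2.86047935e-01,  9.58215308e-01,
         2.05301046e-02],
       [ 0.00000000e+00,  0.00000000e+00,  0.00000000e+00,
         1.00000000e+00]])}
```

View pics/scene0.png

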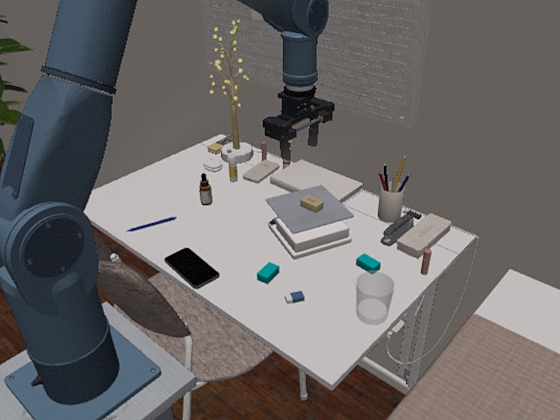

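View pics/side0.png

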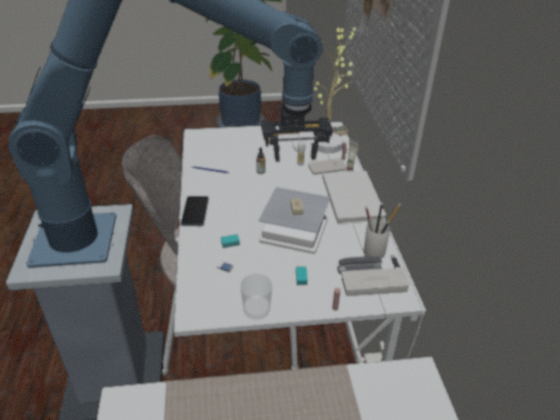

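View pics/wrist0.png

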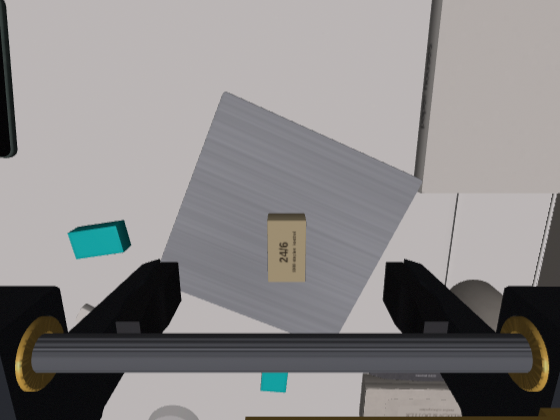

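The wrist view shows the pan with corners at about (225,93), (420,185), (335,335) and (160,265). The tan staple box sits at (286,248). There are turquoise look-alikes on the desk, and the glass is at the bottom edge. Next I'll measure positions.

```bash
cat > h.py <<'E'
from bench import *
import cv2, numpy as np
from scipy.spatial.transform import Rotation as R
def rot(s): q=s["ee_rot"]; return R.from_quat([q[1],q[2],q[3],q[0]])
def cam(n):
    s=read_state(); c=camera(n)
    f=c["img"].shape[0]/2/np.tan(np.radians(c["fov_y"]/2))
    K=np.array([[f,0,c["cx"]],[0,f,c["cy"]],[0,0,1]])
    if n=="wrist":
        T=np.eye(4);T[:3,:3]=rot(s).as_matrix();T[:3,3]=s["ee_pos"]
        M=T@c["hand_eye"]
    else:
        W=np.eye(4);W[:3,:3]=cv2.Rodrigues(c["rvec"])[0];W[:3,3]=c["tvec"];M=np.linalg.inv(W)
    return c["img"],K,M
def save(n,name):
    img,K,M=cam(n);cv2.imwrite(f"pics/{name}.png",img);np.savez(f"pics/{name}.npz",img=img,K=K,M=M);return img,K,M
def load(name):
    d=np.load(f"pics/{name}.npz");return d["img"],d["K"],d["M"]
def ray(K,M,uv): 
    d=M[:3,:3]@np.linalg.solve(K,[uv[0],uv[1],1]);return M[:3,3],d/np.linalg.norm(d)
def onz(K,M,uv,z):
    o,d=ray(K,M,uv);return o+d*(z-o[2])/d[2]
def proj(K,M,p):
    q=K@(np.linalg.inv(M)@np.append(p,1))[:3];return q[:2]/q[2]
def crop(img,name,x0,y0,x1,y1,k):
    cv2.imwrite(f"pics/{name}.png",cv2.resize(img[y0:y1,x0:x1],None,fx=k,fy=k,interpolation=cv2.INTER_CUBIC))
E
python3 - <<'E'
from h import *
img,K,M=save("wrist","w1"); crop(img,"w1c",150,80,430,340,2)
i,K2,M2=save("scene","s1"); crop(i,"s1c",240,170,440,340,4)
for uv in [(225,93),(420,185),(335,335),(160,265)]: print(onz(K,M,uv,.09))
print(onz(K,M,(286,248),.111))
print("scene glass base/balm/dropper/eraser", [onz(K2,M2,p,0).round(3) for p in [(372,318),(426,272),(206,203),(295,299)]])
E
```

```text
[0.60729219 0.0805166  0.09      ]
[0.76034965 0.01024813 0.09      ]
[ 0.69783442 -0.12850812  0.09      ]
[ 0.54550411 -0.05934624  0.09      ]
[ 0.65295221 -0.03540126  0.111     ]
scene glass base/balm/dropper/eraser [array([ 0.503, -0.334,  0.   ]), array([ 0.718, -0.347,  0.   ]), array([0.579, 0.3  , 0.   ]), array([ 0.439, -0.169,  0.   ])]
```

View pics/w1c.png

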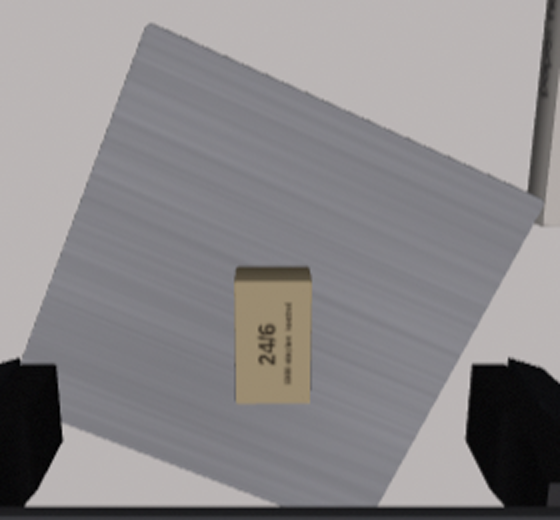

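View pics/s1c.png

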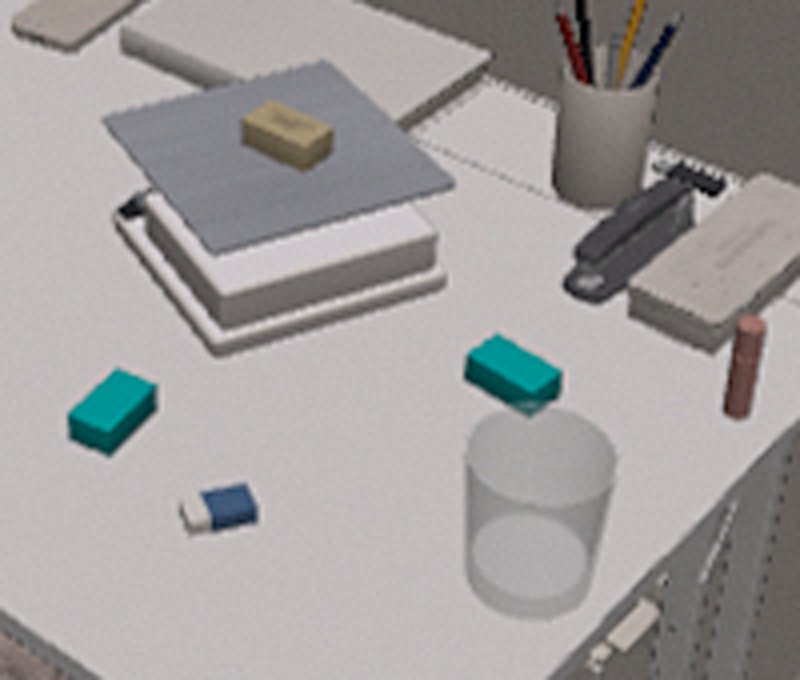

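```bash
cat > panfit.py <<'E'
from h import *
from scipy.optimize import least_squares
img,K,M=load("w1")
# subpixel edges by gradient along search normal
E={'F':[(146,40),(25,350)],'L':[(165,29),(525,195)],'B':[(532,226),(395,475)],'R':[(75,430),(265,501)]}
g=cv2.GaussianBlur(cv2.cvtColor(img,cv2.COLOR_BGR2GRAY),(3,3),0).astype(np.float32)
P=[]
for k,(a,b) in E.items():
    a=np.array(a)/2+[150,80];b=np.array(b)/2+[150,80];t=(b-a)/np.linalg.norm(b-a);n=np.array([-t[1],t[0]])
    for s in np.linspace(0,1,20):
        o=a+(b-a)*s; r=np.arange(-5,5.01,.25); q=o+r[:,None]*n
        v=cv2.remap(g,q[:,0].astype(np.float32)[None],q[:,1].astype(np.float32)[None],cv2.INTER_LINEAR)[0]
        d=np.abs(np.gradient(v)); i=d.argmax()
        P.append((k,*onz(K,M,o+r[i]*n,.09)[:2]))
def res(p):
    c,s=np.cos(p[2]),np.sin(p[2]);out=[]
    for k,x,y in P:
        u=(x-p[0])*c+(y-p[1])*s; v=-(x-p[0])*s+(y-p[1])*c
        out.append({'F':u+.086,'B':u-.086,'L':v-.086,'R':v+.086}[k])
    return out
r=least_squares(res,[.653,-.024,-.43],loss='soft_l1',f_scale=.001)
print(r.x,np.degrees(r.x[2]),[ (k,round(1e3*np.mean([e for e,p in zip(res(r.x),P) if p[0]==k]),2)) for k in E])
x,y,a=r.x
c,s=np.cos(a),np.sin(a)
for n,u,v,z in [("round",-.0600-.003*.7071,.05,.035+.00212),("bar",-.0600-.00212,-.05,.0371)]:
    print(n,x+u*c-v*s,y+u*s+v*c,z)
# staple box top corners
for uv in [(235,280),(310,280),(310,404),(235,404)]: print(onz(K,M,(uv[0]/2+150,uv[1]/2+80),.111))
E
python3 panfit.py
```

```text
[ 0.64978233 -0.02964118 -0.41453401] -23.751049223041814 [('F', np.float64(0.73)), ('L', np.float64(-0.4)), ('B', np.float64(-0.74)), ('R', np.float64(0.05))]
round 0.6130606186712139 0.0411442175890849 0.03712
bar 0.5727854634327401 -0.05038671637428528 0.0371
[ 0.63875093 -0.01242246  0.111     ]
[ 0.66742619 -0.01244078  0.111     ]
[ 0.66830983 -0.06476026  0.111     ]
[ 0.63813229 -0.06474866  0.111     ]
```

arm_command:
  plan: [0.02,0.26,0,0,0,0,1,0,0,0.25,0,0,0,1,0,0,0.25,0,0,0,1,0,0,0.2,0,0,0,1,0,0,0,0,0,0,0.7]
  grip_force: 15

```text
clock: 0.67
ee_pos: [0.6547, -0.0399, 0.2988]
ee_rot: [-0.0, 1.0, 0.001, 0.003]
force: [-1.3, 1.0, -1.1]
opening: 0.0833
```

arm_command:
  plan: [-0.01,-0.01,0.2,0,0,0,0.7,0,0,0.04,0,0,0,0.6,0,0,0,0,0,0,0.6]

```text
clock: 0.92
ee_pos: [0.6544, -0.0387, 0.264]
ee_rot: [0.0, 1.0, 0.001, 0.004]
force: [-0.1, -0.4, 0.5]
opening: 0.0634
```

Run:
```python
from h import *
s=read_state();print(s["ee_pos"],s["force"],s["opening"]); save("wrist","w2")
```

```text
[ 0.65437559 -0.03871401  0.2639852 ] [-0.06762002 -0.42590035  0.48703772] 0.06342075373729571
```

View pics/w2.png

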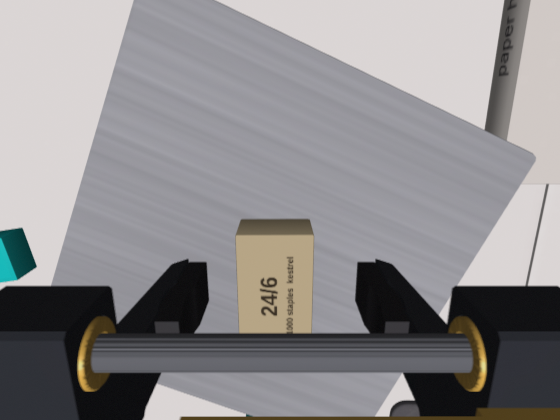

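The box (236–314 columns) lies centred between the fingers (inner edges 207 and 357). I'll go down 3 mm and close.

arm_command:
  plan: [0,0,0.02,0,0,0,0.3,0,0,0,0,0,0,0,0,0,0,0,0,0,0,0,0,0,0,0,0,0,0,0,0,0,0,0,0]

```text
clock: 1.38
ee_pos: [0.657, -0.0384, 0.2688]
ee_rot: [-0.0, 1.0, 0.001, 0.009]
force: [0.1, -1.5, -0.4]
opening: 0.0296
```

arm_command:
  plan: [0,0,-0.2,0,0,0,0,0,0,-0.25,0,0,0,0,0,0,-0.2,0,0,0,0,0,0,0,0,0,0,0]

```text
clock: 1.72
ee_pos: [0.6547, -0.0384, 0.3694]
ee_rot: [-0.0, 1.0, 0.001, 0.007]
force: [1.6, 0.1, 0.5]
opening: 0.0299
```

Run:
```python
from h import *
s=read_state();print(s["ee_pos"],s["force"],s["opening"]); i,K,M=save("scene","s2"); 
for p in [(.66,.18,0),(.62,.2,0),(.56,.18,0),(.5,.1,0)]:
    q=proj(K,M,p); print(p,q); cv2.circle(i,tuple(int(v) for v in q),3,(0,0,255),-1)
cv2.imwrite("pics/s2m.png",i); save("wrist","w3")
```

```text
[ 0.65469608 -0.03835989  0.36936813] [1.60996483 0.06373319 0.47080858] 0.02992110655673185
(0.66, 0.18, 0) [253.76056718 205.85581426]
(0.62, 0.2, 0) [239.2476742  209.11092674]
(0.56, 0.18, 0) [228.93357184 220.4685481 ]
(0.5, 0.1, 0) [233.12568163 241.17659469]
```

View pics/s2m.png

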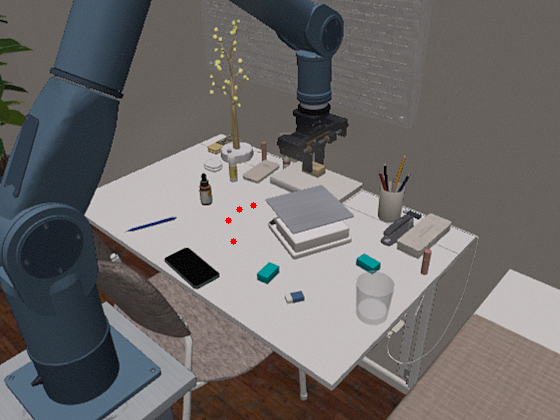

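View pics/w3.png

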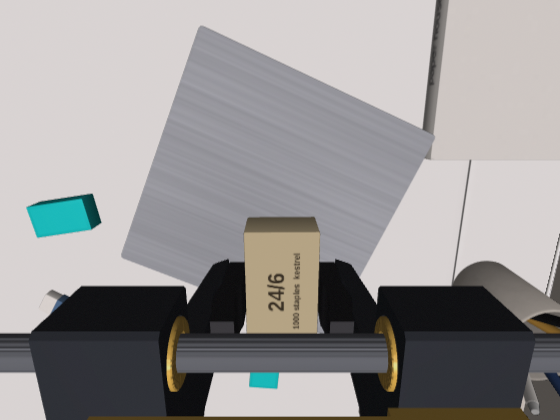

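arm_command:
  plan: [0,-0.27,0,0,0,0,0,0,-0.27,0,0,0,0,0,0,-0.27,0,0,0,0,0,-0.1,-0.27,0,0,0,0,0,-0.05,-0.27,0,0,0,0,0,0,-0.15,0.1,0,0,0,0,0,0,0.25,0,0,0,0,0,0,0.25,0,0,0,0,0,0,0,0,0,0,0]

```text
clock: 2.57
ee_pos: [0.6253, 0.1932, 0.2578]
ee_rot: [0.002, 1.0, -0.001, -0.004]
force: [-2.1, -1.1, -0.7]
opening: 0.0298
```

Run:
```python
from h import *
s=read_state();print(s["ee_pos"],s["force"],s["opening"],rot(s).as_rotvec(degrees=True)); i,K,M=save("scene","s3"); 
crop(i,"s3c",180,140,330,250,5)
save("wrist","w4")
```

```text
[0.62529668 0.19318321 0.25780323] [-2.10015633 -1.0738827  -0.65070866] 0.029789306742752108 [ 1.79788364e+02 -1.55864861e-01 -7.28269294e-01]
```

View pics/s3c.png

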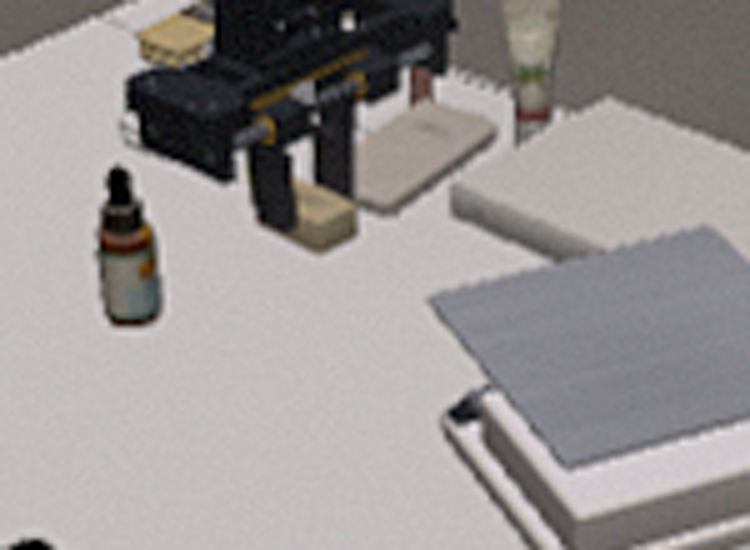

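View pics/w4.png

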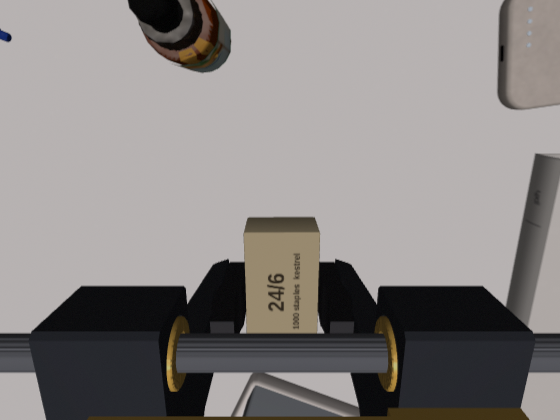

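arm_command:
  plan: [0,0,0.25,0,0,0,0,0,0,0.2,0,0,0,0,0,0,0.05,0,0,0,0,0,0,0,0,0,0,0]

```text
clock: 3.0
ee_pos: [0.6344, 0.1901, 0.1967]
ee_rot: [-0.0, 1.0, -0.005, 0.007]
force: [-0.2, -0.2, -0.9]
opening: 0.0297
```

arm_command:
  plan: [0,0,0.09,0,0,0,0,0,0,0.02,0,0,0,0,0,0,0.01,0,0,0,0]

```text
clock: 3.25
ee_pos: [0.6379, 0.1893, 0.1837]
ee_rot: [-0.001, 1.0, -0.006, 0.011]
force: [0.1, 0.3, -0.8]
opening: 0.0301
```

arm_command:
  plan: [0,0,0.02,0,0,0,0,0,0,0.02,0,0,0,0]

```text
clock: 3.42
ee_pos: [0.6392, 0.1893, 0.1798]
ee_rot: [-0.002, 1.0, -0.006, 0.013]
force: [-0.6, 0.2, -0.6]
opening: 0.0301
```

arm_command:
  plan: [0,0,0.015,0,0,0,0]

```text
clock: 3.5
ee_pos: [0.6396, 0.1894, 0.1781]
ee_rot: [-0.002, 1.0, -0.006, 0.013]
force: [-4.4, -2.2, 14.5]
opening: 0.0296
```

arm_command:
  plan: [0,0,0,0,0,0,0.6,0,0,0,0,0,0,0.6,0,0,0,0,0,0,0.6,0,0,-0.1,0,0,0,0.6,0,0,-0.25,0,0,0,0.6,0,0,-0.27,0,0,0,0.6,0,0,-0.27,0,0,0,0.6,0,0,-0.27,0,0,0,0.3,0,0,0,0,0,0,0]

```text
clock: 4.25
ee_pos: [0.6339, 0.1889, 0.3621]
ee_rot: [-0.002, 1.0, -0.006, 0.012]
force: [2.1, 0.2, 0.2]
opening: 0.0418
```

Run:
```python
from h import *
s=read_state();print(s["ee_pos"],s["force"],s["opening"],rot(s).as_matrix().round(3)); i,K,M=save("scene","s4"); 
save("wrist","w5")
```

```text
[0.63393264 0.18893891 0.36207547] [2.06657256 0.18074949 0.24944146] 0.04175090472915373 [[ 1.    -0.012  0.024]
 [-0.012 -1.     0.003]
 [ 0.024 -0.004 -1.   ]]
```

View pics/w5.png

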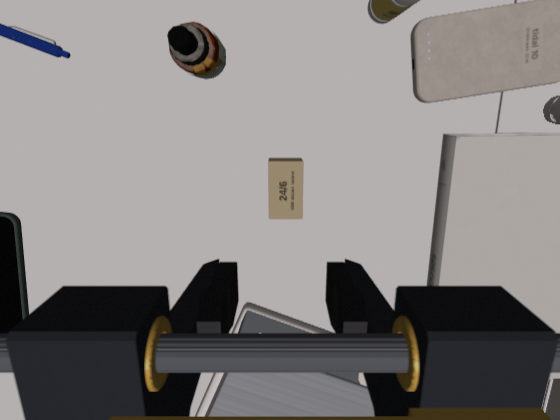

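The box stands on the desk at (286,188), clear of the scale. Next is the approach pose for the round key.

```bash
cat >> h.py <<'E'
PX,PY,YAW=0.650,-0.030,np.radians(-23.75)
xs=np.array([np.cos(YAW),np.sin(YAW),0]);ys=np.array([-np.sin(YAW),np.cos(YAW),0]);Z=np.array([0,0,1.])
def press_R(tilt=45):
    t=np.radians(tilt);z=np.sin(t)*xs-np.cos(t)*Z;x=ys;return R.from_matrix(np.c_[x,np.cross(z,x),z])
def key(v): return np.array([PX,PY,0])+xs*(-.060-.00212)+ys*v+Z*.03712
def delta(Rt,pt):
    s=read_state();r=rot(s)
    d=r.inv().apply(pt-s["ee_pos"]);w=(r.inv()*Rt).as_rotvec(degrees=True)
    print("pos",s["ee_pos"].round(4),"units shift",(d/.15).round(3),"turn",(w/6).round(2),"mm",(d*1e3).round(1),"deg",w.round(1),"force",s["force"].round(1), "q",s["joint_pos"].round(2),"open",s["opening"].round(4))
    return d,w
E
python3 - <<'E'
from h import *
Rt=press_R(); p=key(.05)-Rt.as_matrix()[:,2]*.25
print(p); delta(Rt,p)
E
```

```text
[0.45147245 0.11198043 0.2138967 ]Traceback (most recent call last):
  File "<stdin>", line 3, in <module>
  File "h.py", line 35, in delta
    print("pos",s["ee_pos"].round(4),"units shift",(d/.15).round(3),"turn",(w/6).round(2),"mm",(d*1e3).round(1),"deg",w.round(1),"force",s["force"].round(1), "q",s["joint_pos"].round(2),"open",s["opening"].round(4))
                                                                                                                                                                                                 ^^^^^^^^^^^^^^^^^^
AttributeError: 'float' object has no attribute 'round'
```

```bash
sed -i 's/s\["opening"\].round(4)/round(s["opening"],4)/' h.py
python3 - <<'E'
from h import *
Rt=press_R(); p=key(.05)-Rt.as_matrix()[:,2]*.25
delta(Rt,p)
E
```

```text
pos [0.6322 0.1884 0.3557] units shift [-1.214  0.524  0.926] turn [ -6.53   4.23 -10.59] mm [-182.2   78.6  138.9] deg [-39.2  25.4 -63.6] force [-0.5  0.1 -0.2] q [-0.34  0.6  -0.02  1.56  0.02  0.97 -0.38] open 0.0336
```

arm_command:
  plan: [-0.25,0.1,0,0,0,0,0,-0.25,0.1,0,0,0,0,0,-0.25,0.1,0,0,0,0,0,-0.25,0.1,0,0,0,0,0,-0.2,0.1,0,0,0,0,0,0,0,0,-0.5,0.33,-0.83,0,0,0,0,-0.5,0.33,-0.83,0,0,0,0,-0.5,0.33,-0.83,0,0,0,0,-0.5,0.33,-0.83,0,0,0,0,-0.5,0.33,-0.83,0]

```text
clock: 5.18
ee_pos: [0.4357, 0.1077, 0.3412]
ee_rot: [0.138, 0.963, 0.217, 0.083]
force: [-0.4, -1.1, -0.6]
opening: 0.0003
```

arm_command:
  plan: [0,0,0,-0.5,0.33,-0.83,0,0,0,0,-0.5,0.33,-0.83,0,0,0,0,-0.5,0.33,-0.83,0,0,0,0,-0.5,0.33,-0.83,0,0,0,0,-0.5,0.33,-0.83,0]

```text
clock: 5.6
ee_pos: [0.4323, 0.1072, 0.337]
ee_rot: [0.261, 0.85, 0.429, 0.16]
force: [-0.0, -0.5, 0.5]
opening: 0.0004
```

```bash
cat > d1.py <<'E'
from h import *
import sys
v,st=float(sys.argv[1]),float(sys.argv[2]); tilt=float(sys.argv[3]) if len(sys.argv)>3 else 45
Rt=press_R(tilt); p=key(v)-Rt.as_matrix()[:,2]*(.166+st)
delta(Rt,p)
E
python3 d1.py .05 .084
```

```text
pos [0.4323 0.1072 0.337 ] units shift [ 0.062 -0.41   0.721] turn [-1.52  0.93 -1.79] mm [  9.2 -61.5 108.1] deg [ -9.1   5.6 -10.8] force [-0.  -0.5  0.5] q [-0.63  0.26  0.1   2.28  1.12  0.58 -0.55] open 0.0004
```

arm_command:
  plan: [0.02,-0.13,0.22,-0.5,0.3,-0.6,0,0.02,-0.13,0.2,-0.5,0.3,-0.6,0,0.02,-0.1,0.2,-0.5,0.3,-0.6,0]

```text
clock: 5.85
ee_pos: [0.4456, 0.1082, 0.271]
ee_rot: [0.306, 0.802, 0.476, 0.191]
force: [0.4, 0.2, -1.1]
opening: 0.0004
```

```bash
python3 d1.py .05 .084
python3 - <<'E'
from h import *
save("wrist","w6")
E
```

```text
pos [0.4456 0.1082 0.271 ] units shift [ 0.035 -0.24   0.297] turn [-0.44  0.41 -0.64] mm [  5.2 -36.   44.5] deg [-2.7  2.4 -3.9] force [ 0.4  0.2 -1.1] q [-0.68  0.44  0.16  2.33  1.67  0.55 -1.04] open 0.0004
```

View pics/w6.png

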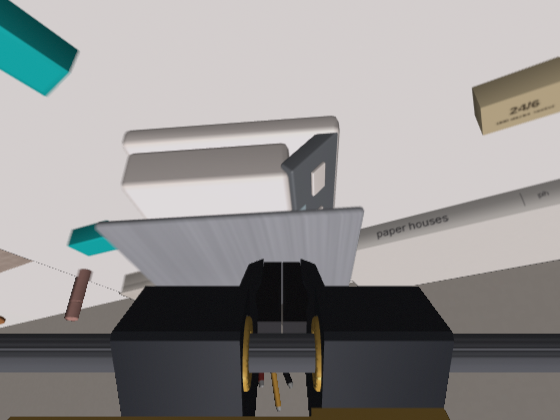

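The dark key panel is at (285–340, 130–210), so it faces world +y rather than toward the robot. The scale's yaw is therefore about -113.75° and I'll redo the pose with that.

```bash
sed -i 's/radians(-23.75)/radians(-113.75)/' h.py
python3 - <<'E'
from h import *
Rt=press_R(); p=key(.05)-Rt.as_matrix()[:,2]*.25; print(p, key(.05),key(-.05)); delta(Rt,p)
r=rot(read_state()); print(r.inv().apply([0,0,.1])/.15, r.inv().apply([.1,0,0.])/.15)
E
```

```text
[0.79198043 0.16852755 0.2138967 ] [0.7207842  0.00672181 0.03712   ] [0.62925305 0.04699648 0.03712   ]
pos [0.4455 0.1082 0.2676] units shift [1.431 1.12  1.524] turn [-0.43 -9.94 10.3 ] mm [214.6 168.  228.6] deg [ -2.6 -59.7  61.8] force [-1.5  0.8 -2.3] q [-0.68  0.45  0.16  2.33  1.69  0.55 -1.05] open 0.0007
[ 0.00684973  0.44880506 -0.49292144] [0.31141243 0.43370083 0.39921214]
```

arm_command:
  plan: [0,0.15,-0.17,0,0,0,0,0,0.15,-0.17,0,0,0,0,0,0.15,-0.17,0,0,0,0,0,0,0,0,-0.75,0.78,0,0,0,0,0,-0.75,0.78,0,0,0,0,0,-0.75,0.78,0,0,0,0,0,-0.75,0.78,0,0,0,0,0,-0.75,0.78,0,0,0,0,0,-0.75,0.78,0,0,0,0,0,-0.75,0.78,0]

```text
clock: 6.73
ee_pos: [0.4333, 0.1073, 0.3678]
ee_rot: [0.352, 0.927, 0.13, 0.017]
force: [0.7, -0.9, -1.0]
opening: 0.0007
```

arm_command:
  plan: [0,0,0,0,-0.75,0.78,0,0,0,0,0,-0.75,0.78,0,0,0,0,0,-0.75,0.78,0,0,0,0,0,-0.75,0.78,0,0,0,0,0,-0.75,0.78,0]

```text
clock: 7.15
ee_pos: [0.4285, 0.1105, 0.3665]
ee_rot: [0.351, 0.92, -0.138, -0.11]
force: [-1.1, 0.2, -0.1]
opening: 0.0006
```

```bash
python3 d1.py .05 .084; python3 -c "
from h import *
r=rot(read_state());print(r.as_matrix().round(2))"
```

```text
pos [0.4285 0.1105 0.3665] units shift [ 2.251 -1.392 -0.221] turn [-0.33  0.23  1.22] mm [ 337.7 -208.9  -33.1] deg [-2.   1.4  7.3] force [-1.1  0.2 -0.1] q [-0.71  0.44  0.26  1.96  0.34  1.38 -0.91] open 0.0006
[[ 0.94 -0.18 -0.3 ]
 [-0.33 -0.72 -0.61]
 [-0.11  0.68 -0.73]]
```

arm_command:
  plan: [0.15,-0.17,-0.15,0,0,0.2,0,0.15,-0.17,-0.15,0,0,0.2,0,0.15,-0.17,-0.15,0,0,0.2,0,0.15,-0.17,-0.15,0,0,0.2,0,0.25,-0.1,0,0,0,0.1,0,0.25,-0.1,0,0,0,0.1,0,0.25,-0.1,0,0,0,0.1,0,0.25,-0.05,0,0,0,0,0]

```text
clock: 7.82
ee_pos: [0.7101, 0.1919, 0.3033]
ee_rot: [0.336, 0.917, -0.184, -0.114]
force: [0.9, 0.8, -0.4]
opening: 0.0008
```

```bash
python3 d1.py .05 .084
python3 - <<'E'
from h import *
save("wrist","w7")
E
```

```text
pos [0.7101 0.1919 0.3033] units shift [ 0.61  -0.424  0.355] turn [-0.62  0.67  0.47] mm [ 91.5 -63.6  53.2] deg [-3.7  4.   2.8] force [ 0.9  0.8 -0.4] q [-0.54  0.99  0.27  1.09  0.23  1.65 -0.77] open 0.0008
```

View pics/w7.png

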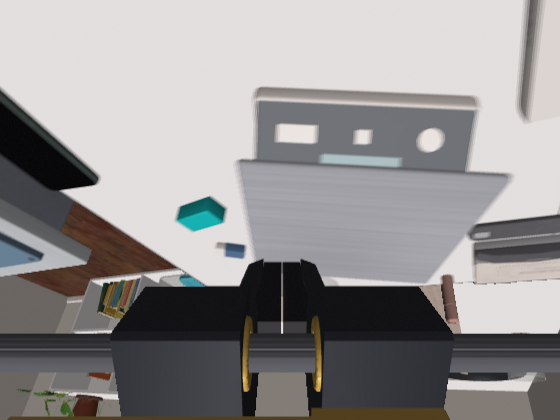

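The wrist view shows the key panel: bar key at (297,133), small key at (362,136), round key at (430,140). I'll compare these with the predicted key positions.

arm_command:
  plan: [0.1,-0.1,0,-0.3,0.3,0.2,0,0,0,0,0,0,0,0,0,0,0,0,0,0,0]

```text
clock: 8.12
ee_pos: [0.7331, 0.188, 0.2815]
ee_rot: [0.353, 0.911, -0.186, -0.106]
force: [0.5, 0.9, -0.5]
opening: 0.0005
```

Run:
```python
from h import *
i,K,M=save("wrist","w8")
for v in (.05,0,-.05): print(v,proj(K,M,key(v)))
m=cv2.inRange(i,(195,195,195),(255,255,255)); 
x0,y0=220,60
crop(i,"w8c",220,60,520,220,2)
n,l,st,c=cv2.connectedComponentsWithStats(m)
for k in range(1,n):
    if 60<st[k][4]<4000: print(st[k],c[k])
```

```text
0.05 [391.4396196  151.69213505]
0 [321.85371135 149.00978734]
-0.05 [253.39517714 146.37089684]
[234 137  40  19 702] [253.4985755  146.37606838]
[379 140  24  24 432] [390.85416667 151.30555556]
[315 142  14  15 188] [321.46808511 148.92553191]
[223 179 164   8 183] [306.19125683 182.2568306 ]
[ 87 269  47  11 127] [108.7007874 273.2519685]
[ 72 324  45   6  72] [ 92.20833333 325.95833333]
[449 373  69   3 204] [482.83333333 373.99019608]
[ 89 388  28   4  76] [106.01315789 389.14473684]
```

View pics/w8c.png

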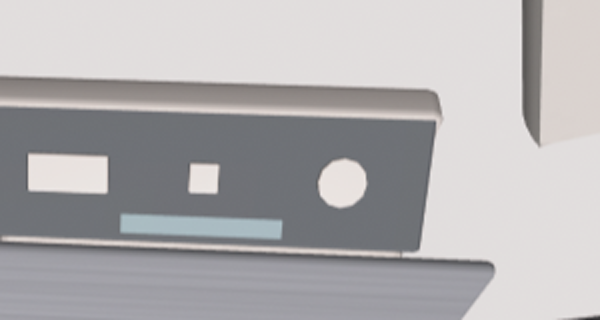

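The predicted and seen key positions agree within 0.6 px. I'll move in.

```bash
python3 d1.py .05 .05
```

```text
pos [0.7326 0.1882 0.281 ] units shift [ 0.455 -0.313  0.501] turn [-0.31  0.53  0.33] mm [ 68.2 -47.   75.2] deg [-1.8  3.2  2. ] force [-0.5 -0.2 -1.1] q [-0.53  1.06  0.29  1.01  0.25  1.66 -0.77] open 0.0005
```

arm_command:
  plan: [0.2,-0.17,0,-0.15,0.25,0.15,0,0.22,-0.15,0,-0.15,0.25,0.15,0,0.03,0,0.2,0,0,0,0,0,0,0.2,0,0,0,0,0,0,0,0,0,0,0]

```text
clock: 8.58
ee_pos: [0.7902, 0.1596, 0.1984]
ee_rot: [0.367, 0.908, -0.184, -0.082]
force: [-1.1, -0.9, -0.9]
opening: 0.0004
```

```bash
python3 d1.py .05 .01
python3 - <<'E'
from h import *
save("wrist","w9")
E
```

```text
pos [0.7902 0.1596 0.1984] units shift [-0.012  0.036  0.378] turn [-0.14  0.04  0.16] mm [-1.8  5.4 56.7] deg [-0.8  0.2  1. ] force [-1.1 -0.9 -0.9] q [-0.47  1.25  0.3   0.81  0.27  1.63 -0.75] open 0.0004
```

View pics/w9.png

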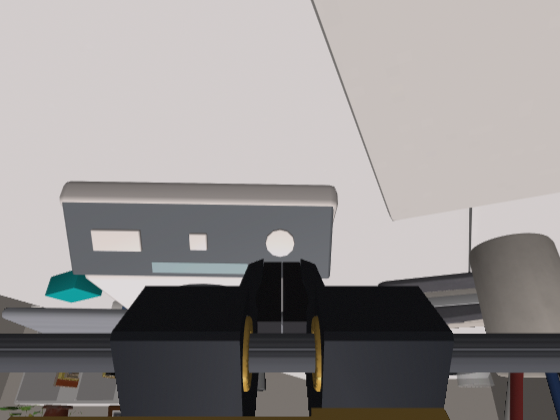

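arm_command:
  plan: [-0.01,0.03,0.15,-0.1,0,0.1,0,0,0,0.13,0,0,0.05,0,0,0,0.05,0,0,0,0,0,0,0,0,0,0,0]

```text
clock: 8.97
ee_pos: [0.7742, 0.1332, 0.1801]
ee_rot: [0.366, 0.908, -0.19, -0.077]
force: [0.2, 0.1, -0.2]
opening: 0.0005
```

```bash
python3 d1.py .05 .0
python3 - <<'E'
from h import *
i,_,_=save("wrist","w10"); crop(i,"w10c",140,140,420,350,2)
E
```

```text
pos [0.7742 0.1332 0.1801] units shift [ 0.014 -0.023  0.215] turn [-0.18  0.    0.02] mm [ 2.1 -3.5 32.2] deg [-1.1  0.   0.1] force [ 0.2  0.1 -0.2] q [-0.46  1.22  0.31  0.93  0.28  1.53 -0.77] open 0.0005
```

View pics/w10c.png

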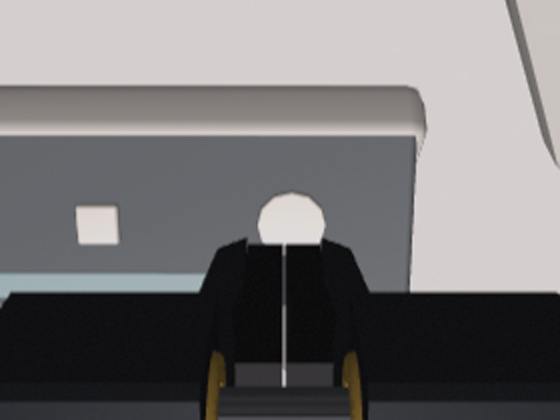

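arm_command:
  plan: [0.01,-0.02,0.13,-0.15,0,0,0,0,0,0,0,0,0,0,0,0,0,0,0,0,0]

```text
clock: 9.27
ee_pos: [0.7729, 0.1259, 0.1689]
ee_rot: [0.371, 0.906, -0.188, -0.075]
force: [0.3, 0.3, 0.6]
opening: 0.0002
```

```bash
python3 d1.py .05 .0
```

```text
pos [0.7729 0.1259 0.1689] units shift [ 0.001 -0.007  0.128] turn [-0.09 -0.06  0.02] mm [ 0.2 -1.  19.2] deg [-0.6 -0.3  0.1] force [0.3 0.3 0.6] q [-0.46  1.23  0.31  0.94  0.29  1.51 -0.78] open 0.0002
```

arm_command:
  plan: [0,-0.005,0.08,-0.05,0,0,0,0,0,0.02,0,0,0,0]

```text
clock: 9.43
ee_pos: [0.7692, 0.1173, 0.1577]
ee_rot: [0.373, 0.906, -0.188, -0.075]
force: [-1.1, -0.4, -0.7]
opening: 0.0005
```

```bash
python3 d1.py .05 .0
```

```text
pos [0.7692 0.1173 0.1577] units shift [0.001 0.001 0.031] turn [-0.05 -0.07  0.02] mm [0.2 0.2 4.6] deg [-0.3 -0.4  0.1] force [-1.1 -0.4 -0.7] q [-0.45  1.24  0.31  0.96  0.29  1.48 -0.78] open 0.0005
```

arm_command:
  plan: [0,0,0.015,0,0,0,0,0,0,0.005,0,0,0,0]

```text
clock: 9.6
ee_pos: [0.7679, 0.1147, 0.1544]
ee_rot: [0.373, 0.905, -0.188, -0.076]
force: [-0.5, -0.0, 0.3]
opening: 0.0004
```

```bash
python3 d1.py .05 .0
```

```text
pos [0.7679 0.1147 0.1544] units shift [0.002 0.003 0.001] turn [-0.04 -0.06  0.03] mm [0.3 0.4 0.2] deg [-0.3 -0.4  0.2] force [-0.5 -0.   0.3] q [-0.45  1.24  0.31  0.97  0.29  1.48 -0.78] open 0.0004
```

arm_command:
  plan: [0,0,0.005,0,0,0,0]

```text
clock: 9.68
ee_pos: [0.7677, 0.1143, 0.1539]
ee_rot: [0.373, 0.905, -0.188, -0.076]
force: [0.4, 2.5, 2.8]
opening: 0.0004
```

```bash
python3 d1.py .05 .0
```

```text
pos [0.7677 0.1143 0.1539] units shift [ 0.002  0.003 -0.003] turn [-0.04 -0.06  0.03] mm [ 0.4  0.4 -0.5] deg [-0.3 -0.4  0.2] force [0.4 2.5 2.8] q [-0.45  1.24  0.31  0.97  0.29  1.48 -0.78] open 0.0004
```

arm_command:
  plan: [0,0,0.006,0,0,0,0]

```text
clock: 9.77
ee_pos: [0.7676, 0.1141, 0.1538]
ee_rot: [0.373, 0.906, -0.188, -0.076]
force: [-0.7, 2.8, 5.1]
opening: 0.0007
```

arm_command:
  plan: [0,0,0.008,0,0,0,0]

```text
clock: 9.85
ee_pos: [0.7675, 0.114, 0.1537]
ee_rot: [0.373, 0.906, -0.188, -0.075]
force: [-0.8, 3.5, 4.8]
opening: 0.0007
```

arm_command:
  plan: [0,0,0.011,0,0,0,0]

```text
clock: 9.93
ee_pos: [0.7673, 0.1137, 0.1536]
ee_rot: [0.372, 0.906, -0.188, -0.075]
force: [-1.9, 4.4, 6.9]
opening: 0.0003
```

arm_command:
  plan: [0,0,0.011,0,0,0,0,0,0,0.011,0,0,0,0]

```text
clock: 10.1
ee_pos: [0.767, 0.1137, 0.1539]
ee_rot: [0.372, 0.906, -0.188, -0.074]
force: [-1.6, 3.8, 7.9]
opening: 0.0004
```

arm_command:
  plan: [0,0,0.012,0,0,0,0,0,0,0.012,0,0,0,0,0,0,0.012,0,0,0,0]

```text
clock: 10.35
ee_pos: [0.7664, 0.1135, 0.1541]
ee_rot: [0.371, 0.907, -0.188, -0.072]
force: [-1.4, 3.8, 7.6]
opening: 0.0005
```

```bash
python3 d1.py .05 .0
python3 - <<'E'
from h import *
i,_,_=save("wrist","w11"); crop(i,"w11c",100,140,380,350,2)
E
```

```text
pos [0.7664 0.1135 0.1541] units shift [ 0.008 -0.005 -0.008] turn [-0.11 -0.12  0.01] mm [ 1.2 -0.7 -1.2] deg [-0.6 -0.7  0.1] force [-1.4  3.8  7.6] q [-0.45  1.23  0.31  0.98  0.29  1.46 -0.79] open 0.0005
```

View pics/w11c.png

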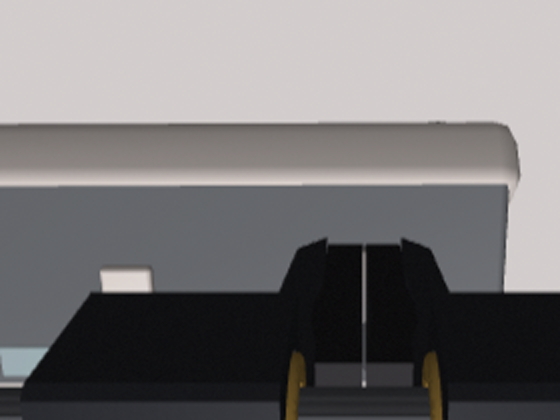

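arm_command:
  plan: [0,0,0.012,0,0,0,0,0,0,0.012,0,0,0,0,0,0,-0.05,0,0,0,0,0,0,-0.2,0,0,0,0,0,0,-0.25,0,0,0,0,0,0,-0.25,0,0,0,0,0,0,-0.1,0,0,0,0,0,0,0,0,0,0,0]

```text
clock: 11.07
ee_pos: [0.8009, 0.1976, 0.249]
ee_rot: [0.37, 0.907, -0.188, -0.073]
force: [0.5, 0.6, -0.3]
opening: 0.0004
```

Run:
```python
from h import *
i,_,_=save("wrist","w12"); i,_,_=save("scene","s5")
delta(R.from_quat([1,0,0,0]),np.array([.6,-.1,.45]))
```

```text
pos [0.8001 0.1954 0.2465] units shift [-0.438  2.619  0.67 ] turn [ 7.32  1.47 -3.71] mm [-65.7 392.8 100.4] deg [ 43.9   8.8 -22.3] force [ 0.4  0.7 -0.2] q [-0.49  1.25  0.31  0.7   0.27  1.74 -0.74] open 0.0003
```

View pics/w12.png

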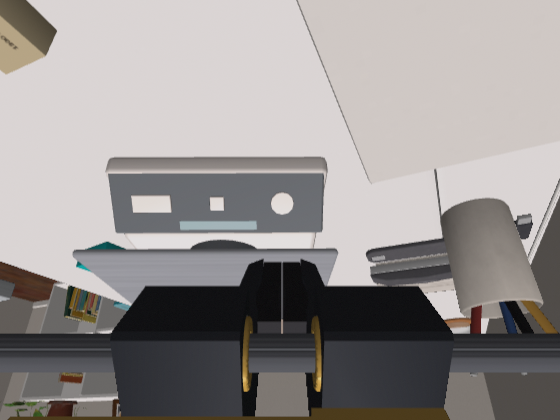

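Run:
```python
import cv2
a=cv2.imread("pics/w9.png");b=cv2.imread("pics/w12.png");c=cv2.imread("pics/w8.png")
print(a[266:270,180:220].mean((0,1)),b[223:228,190:240].mean((0,1)),c[170:174,290:350].mean((0,1)))
```

```text
[178.14375 175.04375 158.84375] [184.484 180.112 163.104] [193.74583333 187.19166667 169.75416667]
```

arm_command:
  plan: [0,0.18,-0.18,0,0,0,0,0,0.18,-0.18,0,0,0,0,0,0.18,-0.18,0.4,0.08,-0.2,0,0,0.18,-0.1,0.81,0.16,-0.41,0,0,0.2,0,0.81,0.16,-0.41,0.3,0,0.2,0,0.81,0.16,-0.41,0.4,0,0.2,0,0.81,0.16,-0.41,0.4,0,0.2,0,0.81,0.16,-0.41,0.4,0,0.2,0,0.81,0.16,-0.41,0.4,0,0.2,0,0.81,0.16,-0.41,0.4]

```text
clock: 12.0
ee_pos: [0.7566, 0.0202, 0.4473]
ee_rot: [0.06, 0.998, -0.026, -0.027]
force: [0.6, -0.5, -0.4]
opening: 0.0351
```

Run:
```python
from h import *
delta(R.from_quat([1,0,0,0]),np.array([.5,-.25,.42]))
```

```text
pos [0.7566 0.0202 0.4473] units shift [-1.598  1.846  0.491] turn [ 1.14  0.52 -0.49] mm [-239.7  276.9   73.7] deg [ 6.9  3.1 -3. ] force [ 0.6 -0.5 -0.4] q [-0.15  0.73  0.09  1.11  0.06  1.37 -0.15] open 0.0351
```

arm_command:
  plan: [-0.18,0.2,0,0.3,0.15,-0.15,0.4,-0.18,0.2,0,0.3,0.15,-0.15,0.4,-0.18,0.2,0,0.3,0.1,-0.1,0.4,-0.18,0.2,0,0.2,0.1,-0.1,0.4,-0.18,0.2,0,0,0,0,0.4,-0.18,0.2,0,0,0,0,0.4,-0.18,0.2,0.05,0,0,0,0.4,-0.18,0.2,0.05,0,0,0,0.4,-0.1,0.1,0,0,0,0,0.4,0,0,0,0,0,0,0.4]

```text
clock: 12.83
ee_pos: [0.5026, -0.2461, 0.4302]
ee_rot: [-0.0, 1.0, -0.016, -0.011]
force: [0.1, -0.6, -0.1]
opening: 0.0355
```

Run:
```python
from h import *
delta(R.from_quat([1,0,0,0]),np.array([.5,-.25,.42])); save("wrist","w13")
```

```text
pos [ 0.5026 -0.2461  0.4302] units shift [-0.015  0.027  0.068] turn [-0.    0.21 -0.31] mm [-2.3  4.  10.2] deg [-0.   1.3 -1.9] force [ 0.1 -0.6 -0.1] q [ 0.3   0.36  0.09  1.75 -0.03  1.05  0.37] open 0.0355
```

View pics/w13.png

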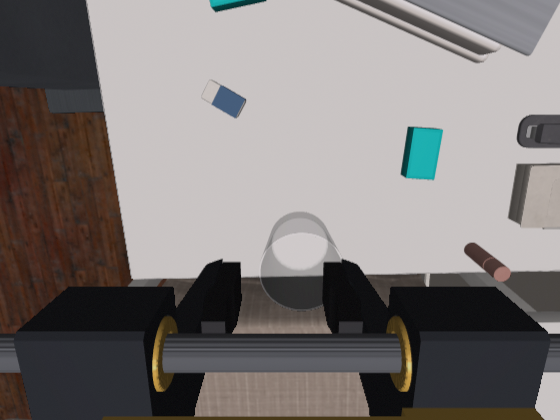

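Run:
```python
from h import *
i,K,M=load("w13"); crop(i,"w13c",220,200,390,330,4)
for c in [(.509,-.32),(.512,-.335)]:
  for z in (0,.091):
    print(c,z,[proj(K,M,np.array([c[0]+.04*a,c[1]+.04*b,z])).round(1) for a,b in ((-1,0),(1,0),(0,1),(0,-1))])
print(onz(K,M,(301.5,270),.091),onz(K,M,(342,270),.091)-onz(K,M,(260.5,270),.091),onz(K,M,(150,275),0),onz(K,M,(420,273),0))
```

```text
(0.509, -0.32) 0 [array([262.9, 235.5]), array([331.8, 233.9]), array([296.5, 201.4]), array([298. , 266.3])]
(0.509, -0.32) 0.091 [array([256.1, 268.9]), array([342.2, 267. ]), array([298.1, 227.1]), array([299.9, 306.1])]
(0.512, -0.335) 0 [array([266.1, 247.5]), array([334.3, 245.9]), array([299.4, 214. ]), array([300.7, 277.7])]
(0.512, -0.335) 0.091 [array([260.1, 283.3]), array([345.3, 281.6]), array([301.8, 242.7]), array([303.3, 319.8])]
[ 0.51127077 -0.32215653  0.091     ] [ 0.07574846 -0.00176612  0.        ] [ 0.32941502 -0.36728147  0.        ] [ 0.65390331 -0.37211962  0.        ]
```

View pics/w13c.png

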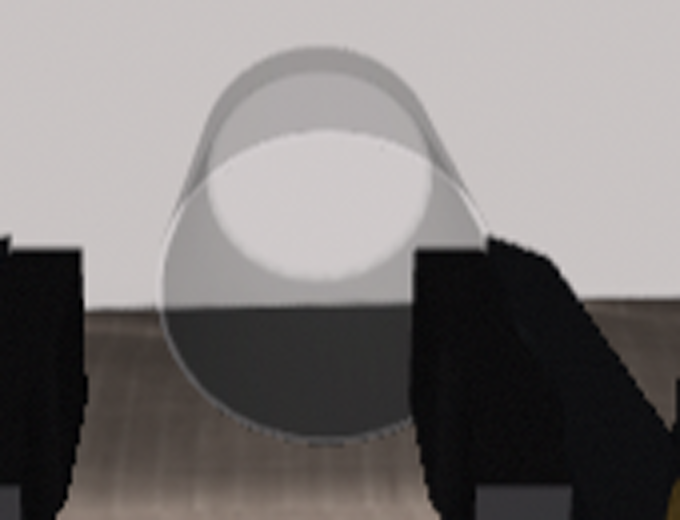

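Run:
```python
from h import *
print(read_state()["ee_pos"])
i,K,M=save("wrist","w14"); crop(i,"w14c",220,190,390,330,4)
print(read_state()["ee_pos"], read_state()["qd"].round(3))
c=(.512,-.3246)
for z,r in ((0,.04),(.018,.03),(.091,.0405)):
    print(z,[proj(K,M,np.array([c[0]+r*a,c[1]+r*b,z])).round(1) for a,b in ((-1,0),(1,0),(0,1),(0,-1))])
i,K,M=save("scene","s6"); crop(i,"s6c",330,255,430,345,6)
for z,r in ((0,.04),(.018,.03),(.091,.0405)):
    P=np.array([proj(K,M,np.array([c[0]+r*np.cos(a),c[1]+r*np.sin(a),z])) for a in np.linspace(0,6.28,60)]);print(P.min(0).round(1),P.max(0).round(1))
```

```text
[ 0.50364544 -0.24479428  0.42992929]
[ 0.50584856 -0.24265991  0.43041895] [-0.041  0.013 -0.05  -0.049 -0.015  0.001 -0.008]
0 [array([264.8, 240.6]), array([333.5, 239. ]), array([298.4, 206.7]), array([299.7, 271.2])]
0.018 [array([272.7, 246. ]), array([326.3, 244.8]), array([298.9, 219.9]), array([299.9, 270. ])]
0.091 [array([258. , 274.9]), array([344.9, 273.2]), array([300.5, 233.1]), array([302. , 312.4])]
[352.1 301.1] [388.9 327.2]
[357.2 298.3] [385.1 317.7]
[354.5 270. ] [393.6 295.7]
```

View pics/w14c.png

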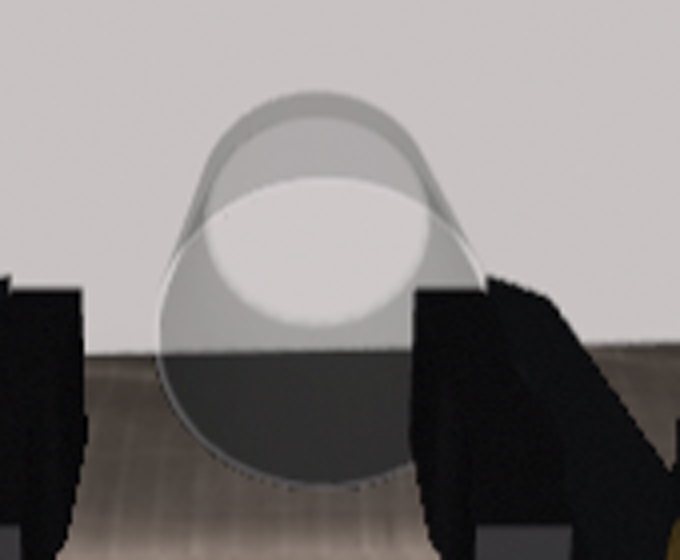

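View pics/s6c.png

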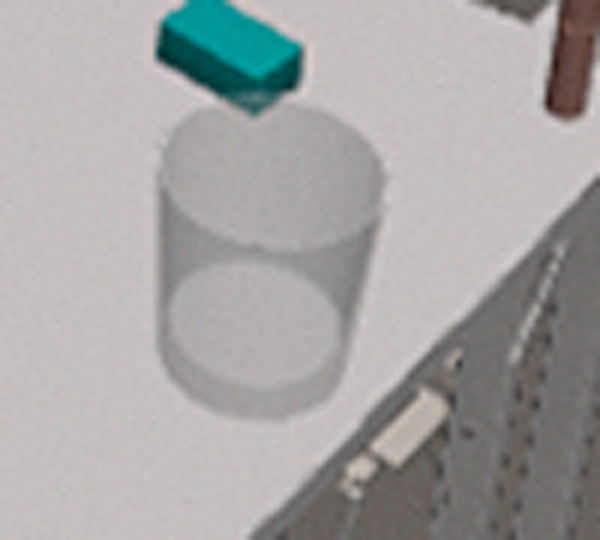

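Run:
```python
from h import *
i,K,M=load("s6")
print("rim",onz(K,M,(375.25,284.35),.091)); c=np.array([.512,-.3246,.091])
P=lambda z,c,r:np.array([proj(K,M,np.array([c[0]+r*np.cos(a),c[1]+r*np.sin(a),z])) for a in np.linspace(0,6.28,90)])
from scipy.optimize import least_squares
def res(p):
    a=P(.091,p,.0405);b=P(.018,p,p[2]);return np.r_[a.min(0)-[356.3,272],a.max(0)-[394.2,296.7],b.min(0)-[358,298.8],b.max(0)-[387.2,319.7]]
r=least_squares(res,[.512,-.325,.03]);print(r.x,r.fun.round(1))
i,K,M=load("w14")
# wrist w14: rim left 158/4+220, top 178/4+190, bottom 488/4+190 ; floor l205 r430 t117 b325
def res(p):
    a=P(.091,p,.0405);b=P(.018,p,p[2]);return np.r_[a.min(0)-[259.3,234.5],a.max(0)[1]-312,b.min(0)-[271.2,219.3],b.max(0)-[327.5,271.3]]
r=least_squares(res,[.512,-.325,.03]);print(r.x,r.fun.round(1))
```

```text
rim [ 0.50868321 -0.33004747  0.091     ]
[ 0.51034405 -0.32901999  0.03153945] [-0.5 -0.8  0.8  0.4 -0.2  0.3 -0.  -0. ]
[ 0.51244156 -0.32516691  0.03135201] [-0.9 -0.8  0.9  0.7 -0.1  0.4  0.2]
```

arm_command:
  plan: [-0.19,0.27,0.1,0,0.15,-0.2,0.45,0,0.27,0.15,0,0.05,-0.1,0.45,0,0,0.2,0,0,0,0.45,0,0,0.2,0,0,0,0.45,0,0,0.1,0,0,0,0.45,0,0,0,0,0,0,0.45]

```text
clock: 13.48
ee_pos: [0.4936, -0.3051, 0.3172]
ee_rot: [-0.003, 1.0, 0.014, 0.006]
force: [-0.5, 0.5, 0.7]
opening: 0.0398
```

```bash
cat > d2.py <<'E'
from h import *
import sys
delta(R.from_quat([1,0,0,0]),np.array([float(a) for a in sys.argv[1:4]]))
E
python3 d2.py .477 -.326 .222
python3 - <<'E'
from h import *
save("wrist","w15");i,K,M=save("scene","s7");crop(i,"s7c",280,160,480,330,4)
E
```

```text
pos [ 0.4936 -0.3051  0.3172] units shift [-0.123  0.14   0.632] turn [-0.05 -0.12  0.27] mm [-18.4  20.9  94.9] deg [-0.3 -0.7  1.6] force [-0.5  0.5  0.7] q [ 0.42  0.52  0.08  1.81 -0.07  0.8   0.57] open 0.0398
```

View pics/w15.png

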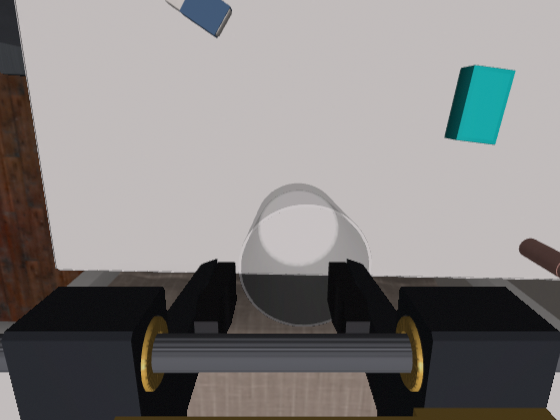

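View pics/s7c.png

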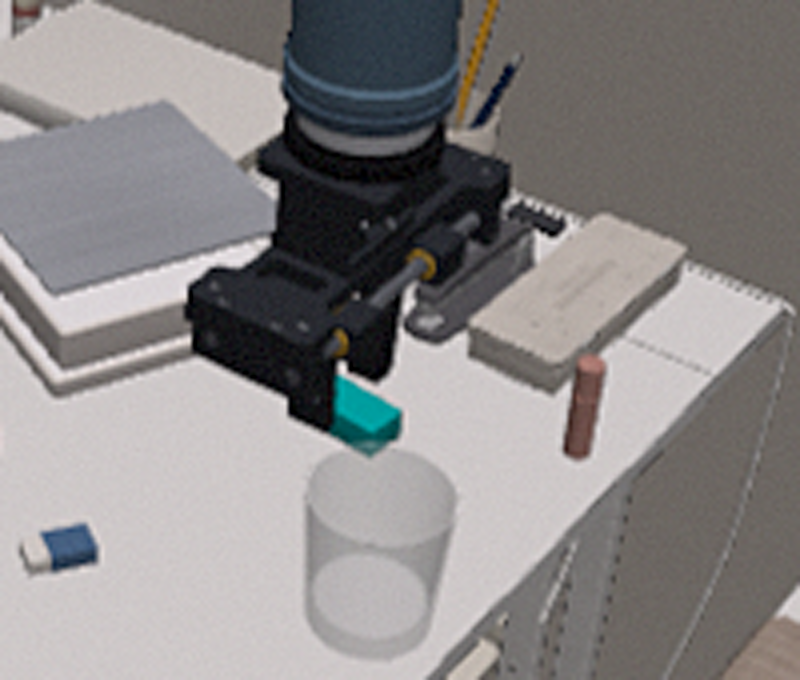

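Run:
```python
from h import *
from scipy.optimize import least_squares
i,K,M=load("w15");crop(i,"w15c",225,180,385,330,5)
P=lambda z,c,r:np.array([proj(K,M,np.array([c[0]+r*np.cos(a),c[1]+r*np.sin(a),z])) for a in np.linspace(0,6.28,90)])
def res(p):
    a=P(.091,p,p[2]);return np.r_[a.min(0)-[241,204.3],a.max(0)-[370,325]]
r=least_squares(res,[.512,-.325,.04]);print(r.x,r.fun.round(1))
print(read_state()["ee_pos"])
```

```text
[ 0.51163769 -0.32465186  0.03898808] [-0.5  0.5  0.5 -0.5]
[ 0.49435956 -0.30549377  0.32009347]
```

View pics/w15c.png

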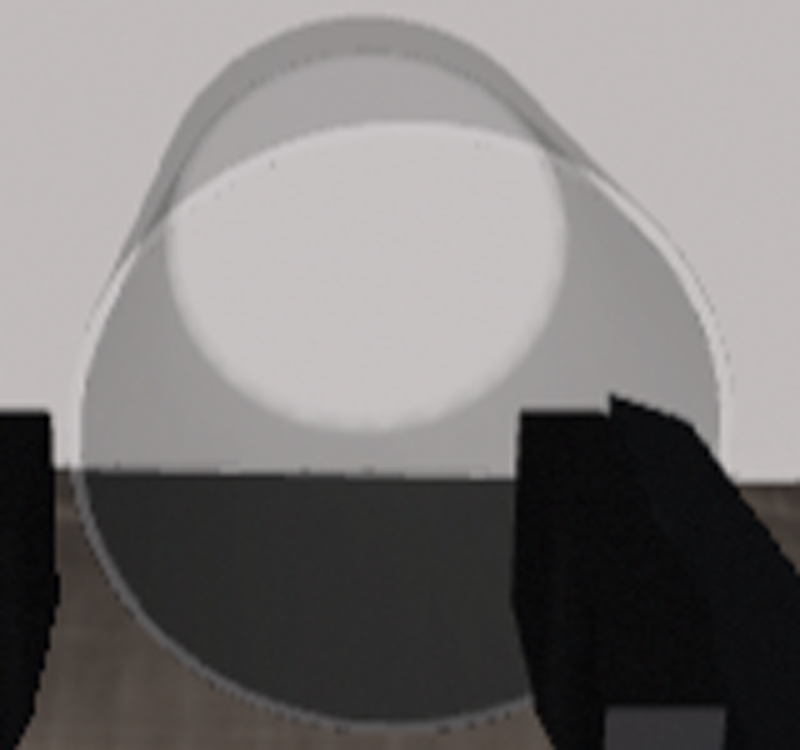

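arm_command:
  plan: [-0.13,0.14,0,0,-0.1,0.25,0.45,0,0,0.05,0,0,0,0.45,0,0,0.05,0,0,0,0.45]

```text
clock: 13.83
ee_pos: [0.48, -0.3255, 0.3093]
ee_rot: [-0.0, 1.0, 0.004, 0.007]
force: [1.3, 0.0, 0.1]
opening: 0.0394
```

```bash
python3 d2.py .477 -.325 .222
python3 - <<'E'
from h import *
save("wrist","w16")
E
```

```text
pos [ 0.48   -0.3255  0.3093] units shift [-0.028 -0.003  0.582] turn [-0.01 -0.14  0.08] mm [-4.2 -0.5 87.3] deg [-0.  -0.8  0.5] force [1.3 0.  0.1] q [ 0.45  0.53  0.09  1.81 -0.08  0.78  0.59] open 0.0394
```

View pics/w16.png

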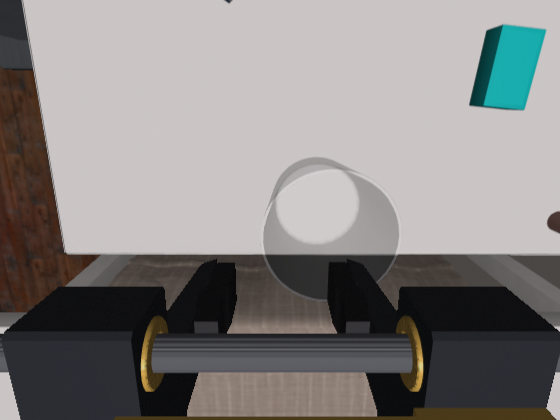

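arm_command:
  plan: [-0.03,0,0.1,0,-0.12,0.08,0.45,0,0,0.1,0,0,0,0.45,-0.01,0,0.1,0,0,0,0.45]

```text
clock: 14.13
ee_pos: [0.4759, -0.3258, 0.2648]
ee_rot: [0.002, 1.0, -0.0, 0.003]
force: [0.1, 0.6, 0.3]
opening: 0.0395
```

```bash
python3 d2.py .477 -.325 .222
```

```text
pos [ 0.4759 -0.3258  0.2648] units shift [ 0.005 -0.007  0.285] turn [ 0.04 -0.06 -0.  ] mm [ 0.8 -1.  42.8] deg [ 0.2 -0.4 -0. ] force [0.1 0.6 0.3] q [ 0.46  0.6   0.09  1.84 -0.08  0.7   0.59] open 0.0395
```

arm_command:
  plan: [0.005,-0.005,0.1,0,-0.05,0,0.45,0,0,0.1,0,0,0,0.45,0,0,0.08,0,0,0,0.45]

```text
clock: 14.38
ee_pos: [0.4769, -0.3235, 0.2194]
ee_rot: [0.002, 1.0, 0.001, 0.0]
force: [0.3, -1.0, 0.8]
opening: 0.0397
```

```bash
python3 d2.py .477 -.325 .222;  python3 - <<'E'
from h import *
save("wrist","w17");i,K,M=save("scene","s8");crop(i,"s8c",300,200,440,330,5)
E
```

```text
pos [ 0.4769 -0.3235  0.2194] units shift [ 0.     0.01  -0.017] turn [ 0.03 -0.    0.01] mm [ 0.1  1.5 -2.6] deg [ 0.2 -0.   0.1] force [ 0.3 -1.   0.8] q [ 0.46  0.67  0.08  1.85 -0.08  0.62  0.59] open 0.0397
```

View pics/w17.png

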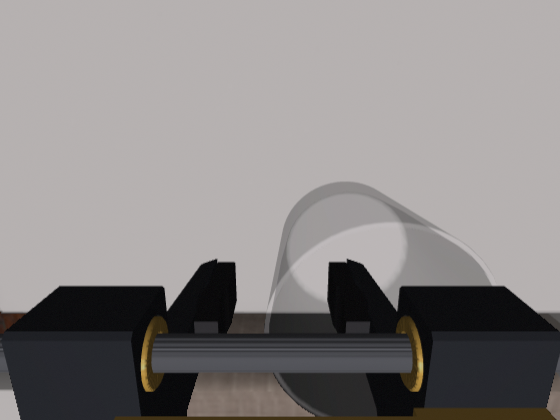

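View pics/s8c.png

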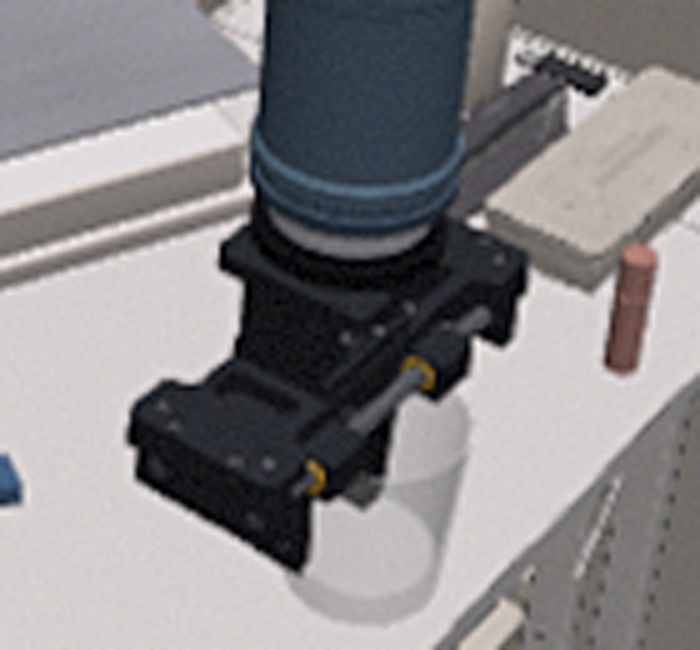

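The wall is between the fingers, with the inner finger in the glass. I'll close gently and then firm up the grip.

arm_command:
  plan: [0,0.005,0,0,0,0,0.2,0,0,0,0,0,0,0.1,0,0,0,0,0,0,0,0,0,0,0,0,0,0]
  grip_force: 8

```text
clock: 14.82
ee_pos: [0.4773, -0.3242, 0.2203]
ee_rot: [0.002, 1.0, 0.001, -0.0]
force: [-0.6, 0.1, -0.0]
opening: 0.015
```

arm_command:
  plan: [0,0,0,0,0,0,0,0,0,0,0,0,0,0]
  grip_force: 35

```text
clock: 14.98
ee_pos: [0.4777, -0.3245, 0.2218]
ee_rot: [0.002, 1.0, 0.001, 0.001]
force: [-0.3, 2.0, 7.4]
opening: 0.004
```

```bash
python3 d2.py .477 -.325 .222;  python3 - <<'E'
from h import *
save("wrist","w18")
E
```

```text
pos [ 0.4777 -0.3245  0.2218] units shift [-0.005  0.004 -0.001] turn [ 0.04 -0.01  0.01] mm [-0.7  0.5 -0.2] deg [ 0.2 -0.1  0.1] force [-0.3  2.   7.4] q [ 0.46  0.67  0.08  1.85 -0.08  0.62  0.59] open 0.004
```

View pics/w18.png

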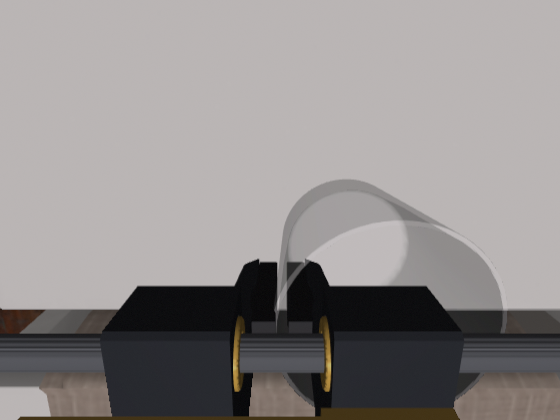

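```bash
python3 d2.py .477 -.325 .222;  python3 - <<'E'
from h import *
i,_,_=save("wrist","w19");crop(i,"w19c",230,240,350,340,6)
print(read_state()["opening"])
E
```

```text
pos [ 0.478  -0.3243  0.2221] units shift [-0.007  0.005  0.001] turn [ 0.04 -0.02  0.02] mm [-1.   0.7  0.1] deg [ 0.2 -0.1  0.1] force [-2.3  2.6  7.5] q [ 0.46  0.67  0.08  1.85 -0.08  0.62  0.59] open 0.0043
0.004182650438152931
```

View pics/w19c.png

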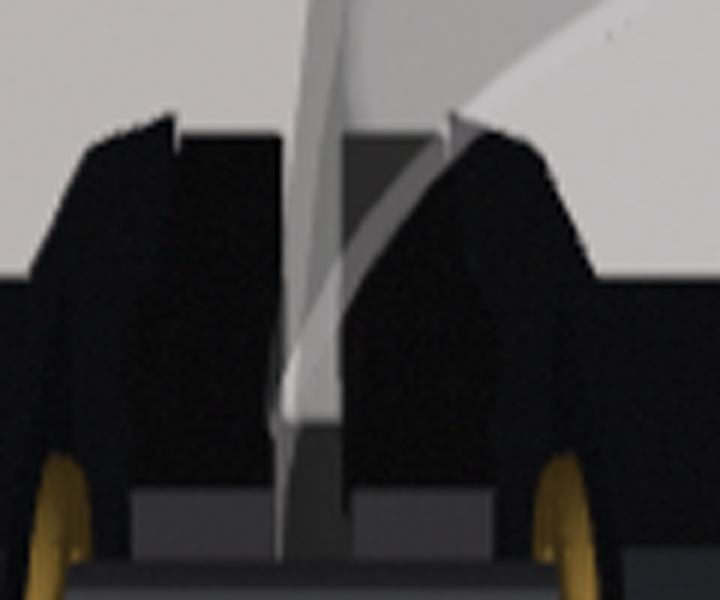

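arm_command:
  plan: [0,0,0,0,0,0,0,0,0,0,0,0,0,0]
  grip_force: 15

```text
clock: 15.25
ee_pos: [0.4788, -0.3239, 0.2232]
ee_rot: [0.002, 1.0, 0.001, 0.002]
force: [-0.0, 1.1, 1.3]
opening: 0.0041
```

```bash
python3 d2.py .477 -.325 .222;  python3 - <<'E'
from h import *
i,_,_=save("side","sd1");crop(i,"sd1c",200,220,320,330,6)
print(read_state()["ft_torque"])
E
```

```text
pos [ 0.4788 -0.3239  0.2232] units shift [-0.012  0.007  0.008] turn [ 0.04 -0.04  0.02] mm [-1.8  1.1  1.2] deg [ 0.2 -0.2  0.1] force [-0.   1.1  1.3] q [ 0.46  0.67  0.08  1.85 -0.08  0.62  0.59] open 0.0041
[ 0.27896447 -0.11289416  0.02701312]
```

View pics/sd1c.png

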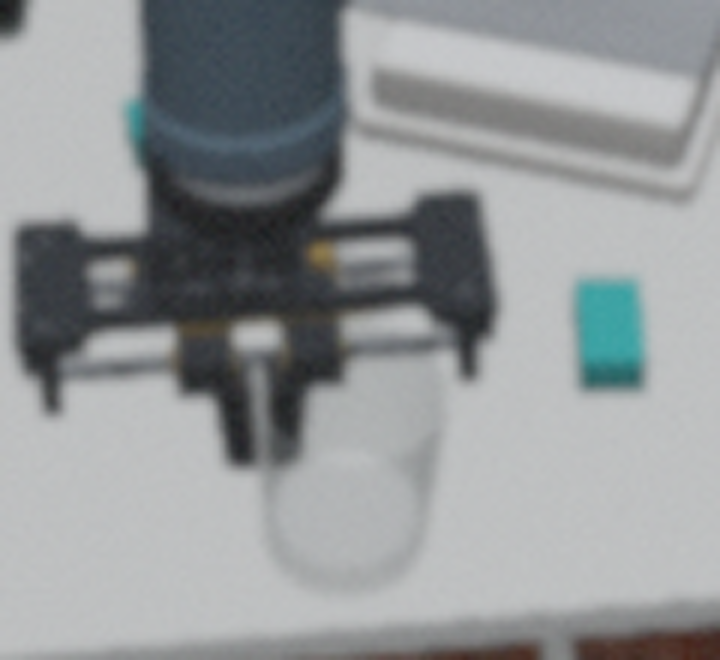

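arm_command:
  plan: [0,0,0,0,0,0,0,0,0,-0.03,0,0,0,0,0,0,-0.05,0,0,0,0,0,0,-0.05,0,0,0,0,0,0,0,0,0,0,0]
  grip_force: 30

```text
clock: 15.72
ee_pos: [0.4776, -0.3237, 0.2431]
ee_rot: [0.001, 1.0, 0.001, 0.0]
force: [-0.5, 0.6, -2.2]
opening: 0.0042
```

```bash
python3 d2.py .477 -.325 .222;  python3 - <<'E'
from h import *
i,_,_=save("side","sd2");crop(i,"sd2c",200,220,320,330,6)
save("wrist","w20")
print(read_state()["ft_torque"])
E
```

```text
pos [ 0.4776 -0.3237  0.2431] units shift [-0.004  0.008  0.141] turn [ 0.03 -0.01  0.02] mm [-0.6  1.2 21.1] deg [ 0.2 -0.   0.1] force [-0.5  0.6 -2.2] q [ 0.45  0.63  0.08  1.84 -0.08  0.66  0.59] open 0.0042
[ 0.01205662  0.07368886 -0.0276523 ]
```

View pics/sd2c.png

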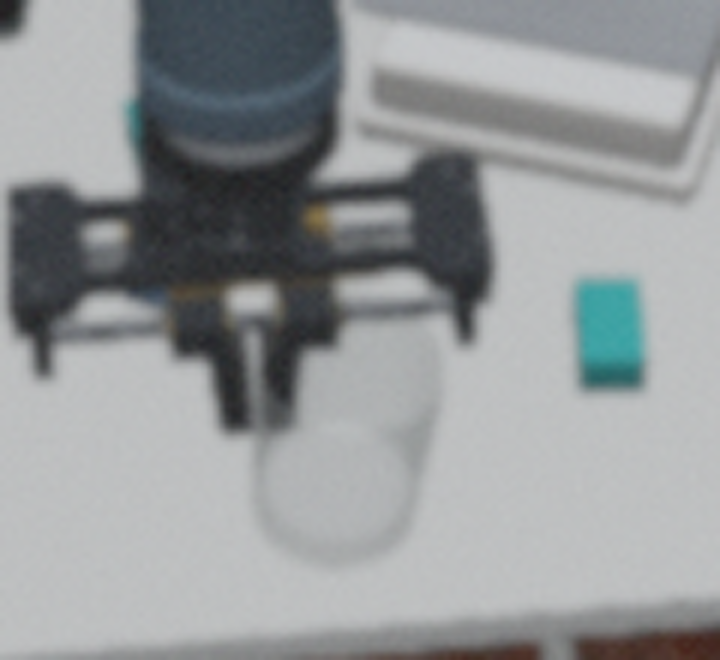

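View pics/w20.png

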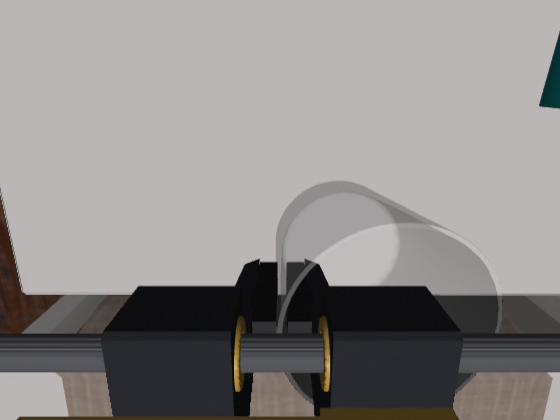

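The glass is lifted (2.2 N) with a tilt of about 2°. I'll raise it further and carry it over the pan.

arm_command:
  plan: [0,0,-0.1,0,0,0,0,0,0,-0.17,0,0,0,0,0,0,-0.17,0,0,0,0,0.02,-0.05,-0.17,0,0,0,0,0.05,-0.1,-0.12,0,0,0,0,0.08,-0.17,-0.06,0,0,0,0,0.1,-0.2,0,0,0,0,0,0.1,-0.2,0,0,0,0,0]

```text
clock: 16.48
ee_pos: [0.5252, -0.221, 0.3629]
ee_rot: [0.002, 1.0, -0.008, -0.004]
force: [0.8, 0.4, -2.6]
opening: 0.0036
```

```bash
python3 d2.py .616 -.031 .335
```

```text
pos [ 0.5252 -0.221   0.3629] units shift [ 0.587 -1.277  0.175] turn [ 0.04  0.08 -0.15] mm [  88.  -191.5   26.2] deg [ 0.3  0.5 -0.9] force [ 0.8  0.4 -2.6] q [ 0.25  0.45  0.09  1.8  -0.04  0.9   0.34] open 0.0036
```

arm_command:
  plan: [0.1,-0.2,0,0,0,0,0,0.1,-0.2,0,0,0.05,-0.1,0,0.1,-0.2,0,0,0.05,-0.05,0,0.08,-0.2,0,0,0,0,0,0.08,-0.17,0,0,0,0,0,0.05,-0.1,0,0,0,0,0,0.03,-0.05,0,0,0,0,0,0,0,0,0,0,0,0]

```text
clock: 17.15
ee_pos: [0.611, -0.0364, 0.3598]
ee_rot: [0.0, 1.0, 0.005, 0.0]
force: [0.3, 0.1, -2.8]
opening: 0.0038
```

```bash
python3 d2.py .616 -.031 .335
python3 - <<'E'
from h import *
i,_,_=save("side","sd3");crop(i,"sd3c",230,150,350,260,6)
i,_,_=save("scene","s9");crop(i,"s9c",240,130,380,260,5)
save("wrist","w21")
E
```

```text
pos [ 0.611  -0.0364  0.3598] units shift [ 0.034 -0.036  0.165] turn [ 0.   -0.    0.09] mm [ 5.  -5.4 24.8] deg [ 0.  -0.   0.5] force [ 0.3  0.1 -2.8] q [-0.05  0.52  0.04  1.69 -0.03  0.94  0.02] open 0.0038
```

View pics/s9c.png

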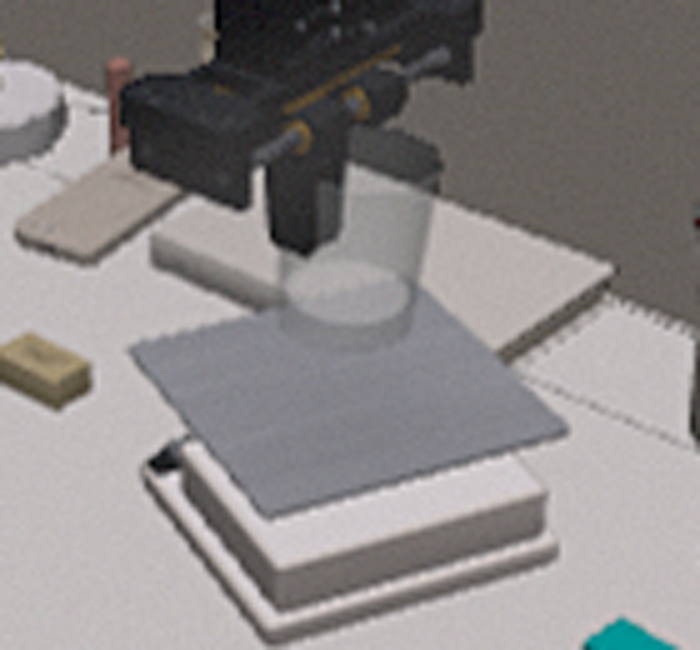

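View pics/w21.png

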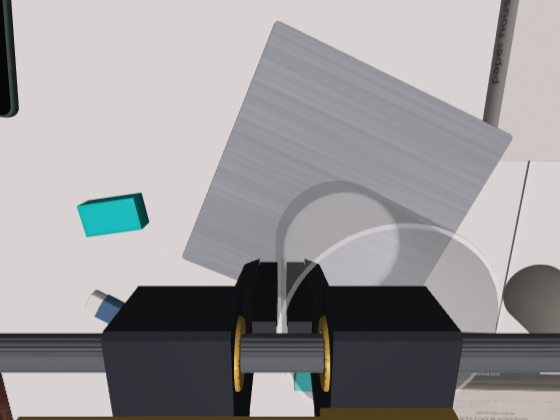

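View pics/sd3c.png

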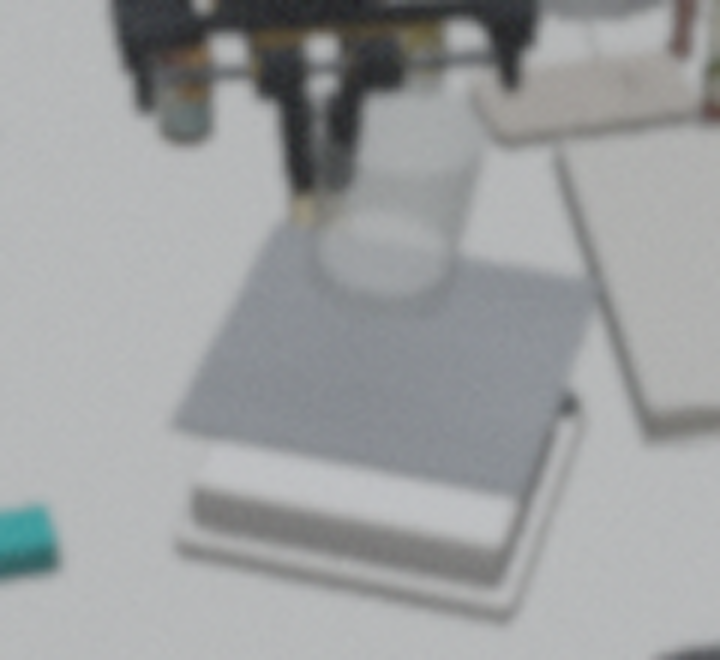

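arm_command:
  plan: [0,-0.04,0.03,0,0.28,0.05,0,-0.02,0,0.08,0,0.28,0.03,0,0,0,0.08,0,0,0,0]

```text
clock: 17.55
ee_pos: [0.6074, -0.0417, 0.3331]
ee_rot: [0.003, 0.999, -0.007, 0.032]
force: [0.0, -0.5, -3.3]
opening: 0.004
```

```bash
python3 d2.py .6075 -.030 .312
python3 - <<'E'
from h import *
i,_,_=save("scene","s10");crop(i,"s10c",240,130,380,260,5)
save("wrist","w22")
E
```

```text
pos [ 0.6074 -0.0417  0.3331] units shift [-0.01  -0.079  0.14 ] turn [ 0.06 -0.61 -0.13] mm [ -1.4 -11.9  21. ] deg [ 0.4 -3.7 -0.8] force [ 0.  -0.5 -3.3] q [-0.04  0.53  0.05  1.74 -0.03  0.8   0.  ] open 0.004
```

View pics/s10c.png

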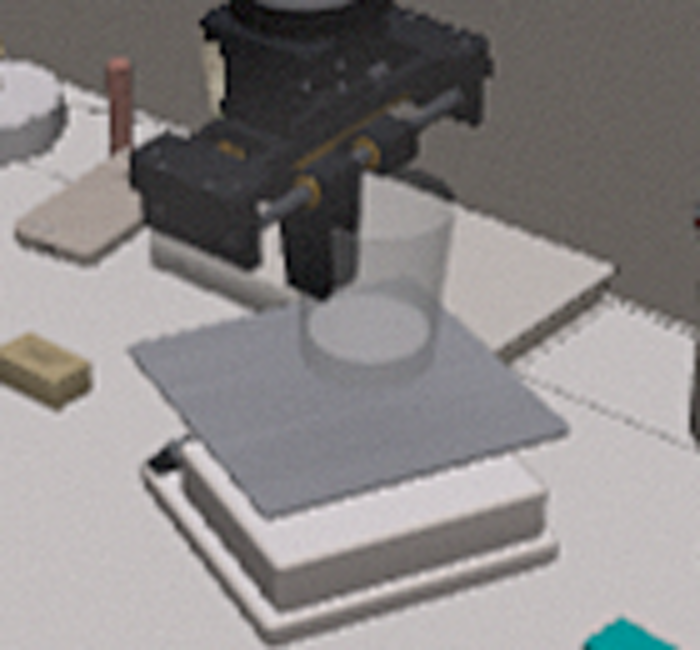

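View pics/w22.png

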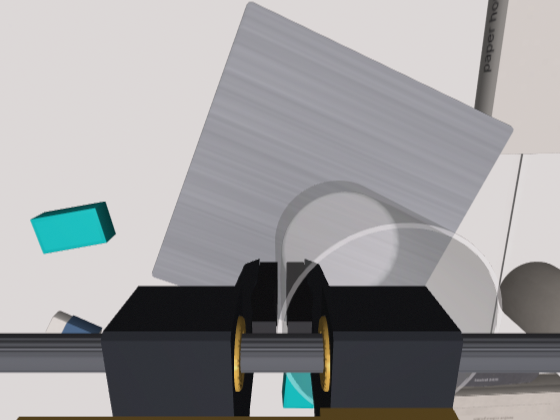

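arm_command:
  plan: [-0.01,-0.09,0.04,0,0,0,0,0,-0.02,0.03,0,0,0,0,0,0,0.01,0,0,0,0]

```text
clock: 17.9
ee_pos: [0.6068, -0.0256, 0.3187]
ee_rot: [0.003, 1.0, -0.008, 0.028]
force: [0.1, 0.1, -2.6]
opening: 0.0039
```

```bash
python3 d2.py .6075 -.030 .312
```

```text
pos [ 0.6068 -0.0256  0.3187] units shift [0.003 0.029 0.045] turn [ 0.07 -0.54 -0.16] mm [0.4 4.3 6.8] deg [ 0.4 -3.3 -1. ] force [ 0.1  0.1 -2.6] q [-0.07  0.55  0.05  1.75 -0.02  0.78 -0.03] open 0.0039
```

arm_command:
  plan: [0,0.03,0.025,0,0,0,0,0,0.005,0.015,0,0,0,0]

```text
clock: 18.07
ee_pos: [0.6074, -0.0301, 0.3125]
ee_rot: [0.003, 1.0, -0.007, 0.029]
force: [-0.1, 0.5, -3.3]
opening: 0.0037
```

```bash
python3 d2.py .6075 -.030 .312
```

```text
pos [ 0.6074 -0.0301  0.3125] units shift [ 0.001 -0.001  0.004] turn [ 0.06 -0.55 -0.14] mm [ 0.1 -0.1  0.5] deg [ 0.4 -3.3 -0.8] force [-0.1  0.5 -3.3] q [-0.06  0.56  0.05  1.75 -0.02  0.77 -0.02] open 0.0037
```

arm_command:
  plan: [0,0,0.008,0,0,0,0,0,0,0.008,0,0,0,0]

```text
clock: 18.23
ee_pos: [0.6077, -0.0304, 0.3106]
ee_rot: [0.003, 1.0, -0.007, 0.028]
force: [-5.8, 2.1, 10.2]
opening: 0.0036
```

arm_command:
  plan: [0,0,0,0,0,0,0,0,0,0,0,0,0,0]
  grip_force: 5

```text
clock: 18.4
ee_pos: [0.6082, -0.0307, 0.3114]
ee_rot: [0.003, 1.0, -0.008, 0.029]
force: [-0.3, -0.4, -0.3]
opening: 0.0042
```

```bash
python3 d2.py .6075 -.030 .312
python3 - <<'E'
from h import *
i,_,_=save("scene","s11");crop(i,"s11c",240,130,380,260,5)
save("wrist","w23")
E
```

```text
pos [ 0.6082 -0.0307  0.3114] units shift [-0.005 -0.004 -0.004] turn [ 0.06 -0.56 -0.15] mm [-0.7 -0.6 -0.7] deg [ 0.4 -3.4 -0.9] force [-0.3 -0.4 -0.3] q [-0.06  0.56  0.05  1.75 -0.02  0.77 -0.02] open 0.0042
```

View pics/s11c.png

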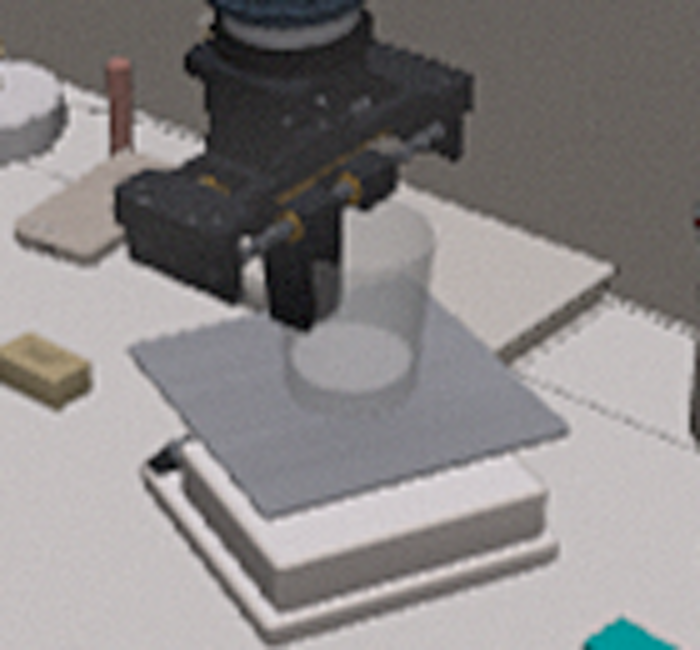

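View pics/w23.png

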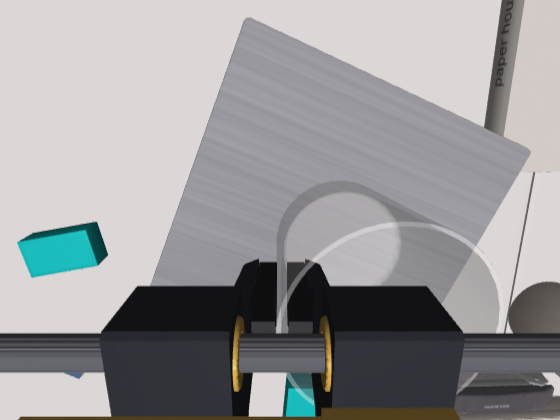

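arm_command:
  plan: [0,0,0,0,0,0,0.1,0,0,0,0,0,0,0.25,0,0,0,0,0,0,0.3,0,0,-0.05,0,0,0,0.3,0,0,-0.15,0,0,0,0.3,0,0,-0.2,0,0,0,0.3,0,0,-0.2,0,0,0,0.3]

```text
clock: 19.08
ee_pos: [0.6012, -0.0303, 0.3992]
ee_rot: [0.004, 1.0, -0.008, 0.024]
force: [0.4, -0.4, 0.4]
opening: 0.0262
```

```bash
python3 d2.py .6075 -.030 .312
python3 - <<'E'
from h import *
i,_,_=save("scene","s12");crop(i,"s12c",240,130,380,260,5)
i,K,M=save("wrist","w24")
P=lambda z,c,r:np.array([proj(K,M,np.array([c[0]+r*np.cos(a),c[1]+r*np.sin(a),z])) for a in np.linspace(0,6.28,90)])
for z,r in ((.181,.0405),(.108,.0315)): q=P(z,(.65,-.03),r);print(q.min(0),q.max(0)); cv2.polylines(i,[q.round().astype(np.int32)],True,(0,0,255),1)
cv2.imwrite("pics/w24m.png",i)
E
```

```text
pos [ 0.6012 -0.0303  0.3992] units shift [ 0.013 -0.006  0.583] turn [ 0.07 -0.46 -0.15] mm [ 2.  -1.  87.4] deg [ 0.4 -2.8 -0.9] force [ 0.4 -0.4  0.4] q [-0.07  0.45  0.06  1.7  -0.02  0.95 -0.02] open 0.0262
[270.02855538 160.07322504] [407.52971575 291.36817489]
[279.04439654 157.05964212] [360.21602062 236.31809999]
```

View pics/s12c.png

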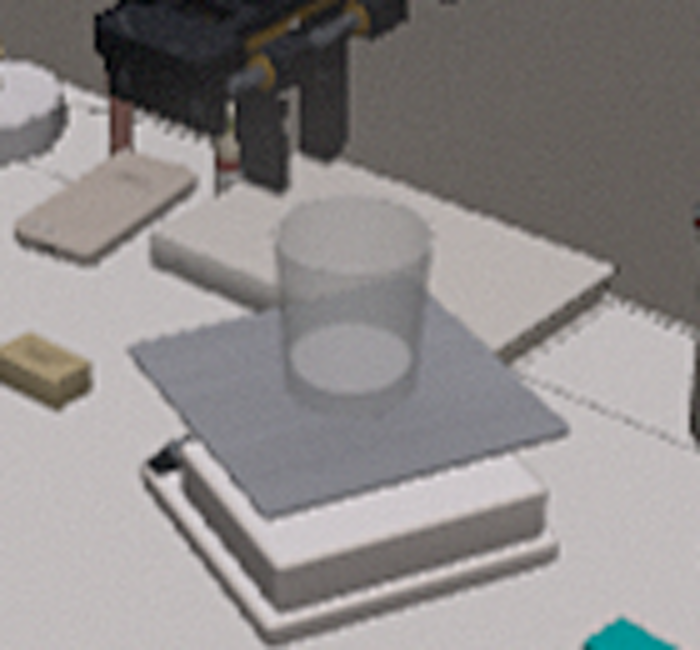

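View pics/w24m.png

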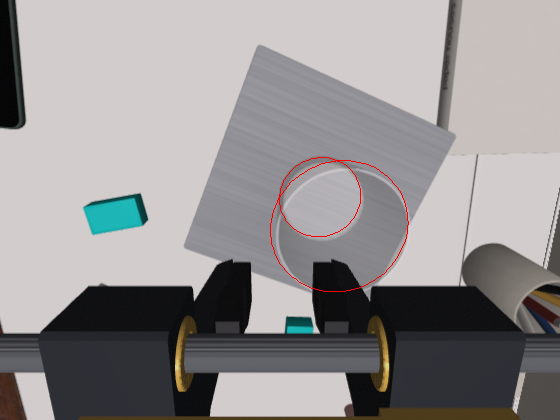

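arm_command:
  plan: [0,0,-0.1,0,-0.45,-0.1,0,0,0,0,0,0,0,0,0,0,0,0,0,0,0]

```text
clock: 19.43
ee_pos: [0.6021, -0.0304, 0.4212]
ee_rot: [0.003, 1.0, -0.003, 0.007]
force: [0.6, -0.2, -0.2]
opening: 0.0084
```

Run:
```python
from h import *
i,K,M=save("wrist","w25"); print(read_state()["qd"].round(3))
P=lambda z,c,r:np.array([proj(K,M,np.array([c[0]+r*np.cos(a),c[1]+r*np.sin(a),z])) for a in np.linspace(0,6.28,90)])
for z,r in ((.181,.0405),(.108,.0315),(.09,.086*1.414)): q=P(z,(.65,-.03),r);print(q.min(0),q.max(0)); cv2.polylines(i,[q.round().astype(np.int32)],True,(0,0,255),1)
crop(i,"w25m",170,20,470,310,2)
Rt=press_R(); delta(Rt,key(-.05)-Rt.as_matrix()[:,2]*.25)
```

```text
[-0.003  0.006  0.001  0.007 -0.001 -0.009  0.   ]
[287.88390787 157.37643212] [418.60160518 281.8240238 ]
[296.29103659 155.11707522] [374.3644888  231.10749148]
[188.6537444   32.46951225] [475.43182374 314.35771884]
pos [ 0.6023 -0.0304  0.4214] units shift [ 0.625 -1.608  1.382] turn [-7.36 -1.68  3.64] mm [  93.8 -241.2  207.3] deg [-44.2 -10.1  21.9] force [0.8 0.2 1.2] q [-0.07  0.43  0.06  1.66 -0.02  1.03 -0.01] open 0.0045
```

View pics/w25m.png

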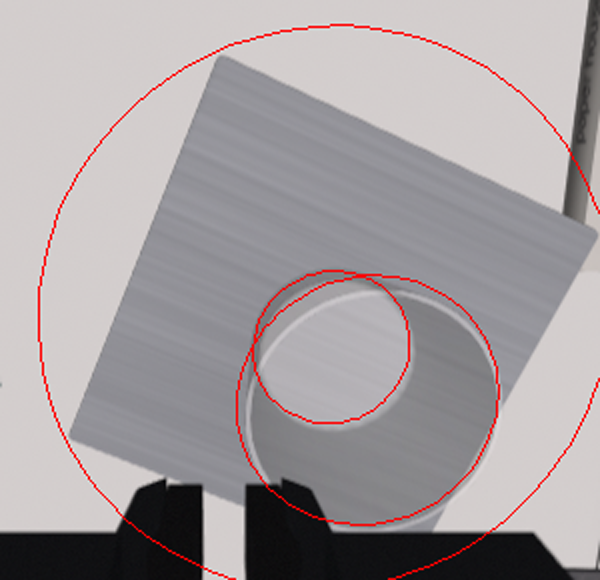

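arm_command:
  plan: [0.1,-0.25,0,0,0,0,0,0.1,-0.25,0,0,0,0,0,0.1,-0.25,0,0,0,0,0,0.1,-0.25,0,0,0,0,0,0.1,-0.25,0,0,0,0,0,0.1,-0.25,0,-0.8,-0.18,0.4,0,0,-0.2,0,-0.8,-0.18,0.4,0,0,-0.1,0,-0.8,-0.18,0.4,0,0,0,0,-0.8,-0.18,0.4,0,0,0,0,-0.8,-0.18,0.4,0]

```text
clock: 20.32
ee_pos: [0.7003, 0.244, 0.402]
ee_rot: [0.219, 0.967, -0.119, -0.043]
force: [0.3, -1.0, -0.5]
opening: 0.0005
```

arm_command:
  plan: [0,0,0,-0.8,-0.18,0.4,0,0,0,0,-0.8,-0.18,0.4,0,0,0,0,-0.8,-0.18,0.4,0,0,0,0,-0.8,-0.18,0.4,0]

```text
clock: 20.65
ee_pos: [0.6988, 0.2482, 0.3955]
ee_rot: [0.384, 0.898, -0.198, -0.082]
force: [0.4, -0.7, -0.1]
opening: 0.0007
```

```bash
python3 d1.py -.05 .084;  python3 - <<'E'
from h import *
save("wrist","w26")
E
```

```text
pos [0.6988 0.2482 0.3955] units shift [ 0.113 -0.714  1.006] turn [ 0.21  0.08 -0.16] mm [  16.9 -107.   150.9] deg [ 1.3  0.5 -1. ] force [ 0.4 -0.7 -0.1] q [-0.64  0.94  0.32  0.99  0.29  1.84 -0.81] open 0.0007
```

View pics/w26.png

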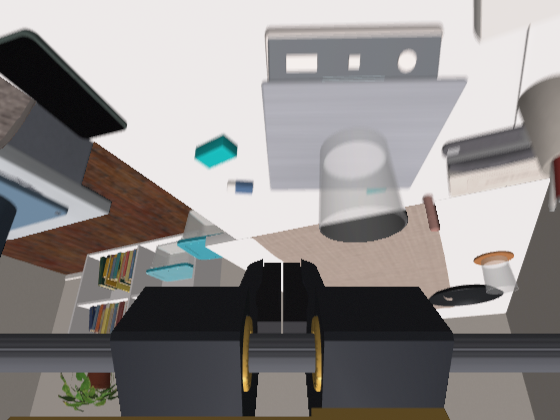

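arm_command:
  plan: [0.05,-0.22,0.05,0.1,0,-0.1,0,0.05,-0.22,0.05,0.1,0,-0.05,0,0.02,-0.22,0.1,0,0,0,0,0,-0.06,0.2,0,0,0,0,0,0,0.2,0,0,0,0,0,0,0.2,0,0,0,0,0,0,0,0,0,0,0]

```text
clock: 21.28
ee_pos: [0.7098, 0.2325, 0.2134]
ee_rot: [0.372, 0.906, -0.187, -0.084]
force: [-0.6, -0.8, -0.5]
opening: 0.0003
```

```bash
python3 d1.py -.05 .0;  python3 - <<'E'
from h import *
i,K,M=save("wrist","w27")
for v in (.05,0,-.05): print(v,proj(K,M,key(v)))
E
```

```text
pos [0.7098 0.2325 0.2134] units shift [0.01  0.125 0.677] turn [-0.04  0.07  0.11] mm [  1.6  18.8 101.6] deg [-0.2  0.4  0.6] force [-0.6 -0.8 -0.5] q [-0.6   1.13  0.28  1.04  0.24  1.59 -0.88] open 0.0003
0.05 [427.7015128  242.75111539]
0 [356.604311  241.8419105]
-0.05 [285.65301296 240.93457146]
```

View pics/w27.png

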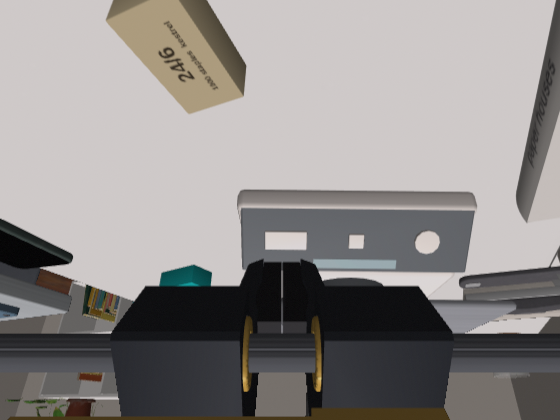

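arm_command:
  plan: [0,0.12,0.1,0,0.05,0.1,0,0.01,0.02,0.2,0,0,0,0,0,0,0.15,0,0,0,0,0,0,0,0,0,0,0]

```text
clock: 21.67
ee_pos: [0.6892, 0.1802, 0.1848]
ee_rot: [0.366, 0.908, -0.189, -0.074]
force: [-1.0, 0.6, 0.4]
opening: 0.0005
```

```bash
python3 d1.py -.05 .0
```

```text
pos [0.6892 0.1802 0.1848] units shift [-0.01  -0.002  0.278] turn [-0.2  -0.07  0.02] mm [-1.5 -0.3 41.6] deg [-1.2 -0.4  0.1] force [-1.   0.6  0.4] q [-0.58  1.09  0.29  1.21  0.27  1.43 -0.89] open 0.0005
```

arm_command:
  plan: [-0.01,-0.01,0.12,-0.2,0,0,0,0,0,0.1,0,0,0,0,0,0,0,0,0,0,0]

```text
clock: 21.92
ee_pos: [0.6824, 0.1648, 0.1643]
ee_rot: [0.371, 0.907, -0.187, -0.072]
force: [-0.1, -0.3, 0.3]
opening: 0.0001
```

```bash
python3 d1.py -.05 .0
python3 - <<'E'
from h import *
i,K,M=save("wrist","w28")
E
```

```text
pos [0.6824 0.1648 0.1643] units shift [-0.01   0.01   0.102] turn [-0.09 -0.13  0.02] mm [-1.4  1.6 15.3] deg [-0.5 -0.8  0.1] force [-0.1 -0.3  0.3] q [-0.57  1.11  0.29  1.25  0.28  1.38 -0.9 ] open 0.0001
```

View pics/w28.png

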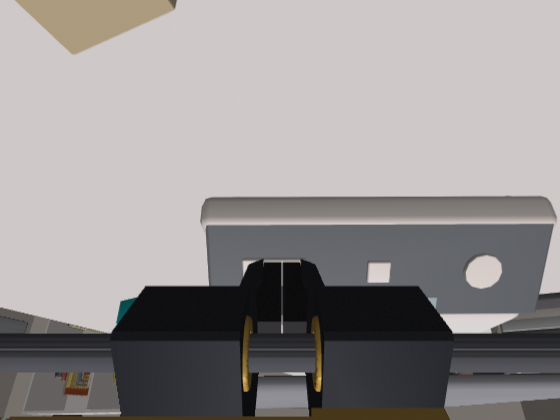

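arm_command:
  plan: [-0.01,0.01,0.06,-0.1,-0.12,0,0,0,0,0.025,0,0,0,0]

```text
clock: 22.13
ee_pos: [0.6796, 0.161, 0.16]
ee_rot: [0.372, 0.906, -0.188, -0.076]
force: [-0.3, -0.3, -0.5]
opening: 0.0007
```

```bash
python3 d1.py -.05 .0
```

```text
pos [0.6796 0.161  0.16  ] units shift [-0.001  0.009  0.06 ] turn [-0.06 -0.05  0.02] mm [-0.2  1.3  9. ] deg [-0.4 -0.3  0.1] force [-0.3 -0.3 -0.5] q [-0.57  1.11  0.29  1.26  0.28  1.38 -0.9 ] open 0.0007
```

arm_command:
  plan: [0,0.01,0.035,-0.05,-0.05,0,0,0,0,0.015,0,0,0,0]

```text
clock: 22.3
ee_pos: [0.6778, 0.1563, 0.1567]
ee_rot: [0.373, 0.905, -0.189, -0.078]
force: [0.1, 0.7, -1.0]
opening: 0.0001
```

```bash
python3 d1.py -.05 .0
```

```text
pos [0.6778 0.1563 0.1567] units shift [-0.003 -0.     0.021] turn [-0.03 -0.02  0.02] mm [-0.4 -0.   3.1] deg [-0.2 -0.1  0.1] force [ 0.1  0.7 -1. ] q [-0.56  1.11  0.29  1.26  0.28  1.37 -0.9 ] open 0.0001
```

arm_command:
  plan: [0,0,0.012,0,0,0,0,0,0,0.006,0,0,0,0]

```text
clock: 22.47
ee_pos: [0.6771, 0.1546, 0.1549]
ee_rot: [0.373, 0.905, -0.189, -0.078]
force: [-0.6, 0.3, -0.0]
opening: 0.001
```

```bash
python3 d1.py -.05 .0
```

```text
pos [0.6771 0.1546 0.1549] units shift [-0.003  0.     0.004] turn [-0.04 -0.02  0.02] mm [-0.5  0.   0.6] deg [-0.2 -0.1  0.1] force [-0.6  0.3 -0. ] q [-0.56  1.11  0.29  1.27  0.28  1.36 -0.91] open 0.001
```

arm_command:
  plan: [0,0,0.006,0,0,0,0]

```text
clock: 22.55
ee_pos: [0.677, 0.1541, 0.1543]
ee_rot: [0.373, 0.905, -0.189, -0.078]
force: [-0.3, 0.8, 0.6]
opening: 0.0004
```

arm_command:
  plan: [0,0,0.007,0,0,0,0]

```text
clock: 22.63
ee_pos: [0.6768, 0.1537, 0.1539]
ee_rot: [0.373, 0.905, -0.189, -0.078]
force: [1.3, 2.4, 5.4]
opening: 0.0003
```

arm_command:
  plan: [0,0,0.01,0,0,0,0]

```text
clock: 22.72
ee_pos: [0.6765, 0.1533, 0.1535]
ee_rot: [0.372, 0.905, -0.189, -0.077]
force: [-0.8, 3.7, 6.4]
opening: 0.0008
```

arm_command:
  plan: [0,0,0.011,0,0,0,0]

```text
clock: 22.8
ee_pos: [0.6764, 0.1533, 0.1536]
ee_rot: [0.372, 0.905, -0.189, -0.077]
force: [-0.8, 5.8, 10.0]
opening: 0.0006
```

arm_command:
  plan: [0,0,0.009,0,0,0,0,0,0,0.009,0,0,0,0]

```text
clock: 22.97
ee_pos: [0.6762, 0.1533, 0.1539]
ee_rot: [0.372, 0.906, -0.189, -0.076]
force: [-0.9, 2.7, 5.8]
opening: 0.0003
```

arm_command:
  plan: [0,0,0.009,0,0,0,0,0,0,0.009,0,0,0,0]

```text
clock: 23.13
ee_pos: [0.6759, 0.1533, 0.1541]
ee_rot: [0.371, 0.906, -0.189, -0.075]
force: [-0.9, 3.4, 7.9]
opening: 0.0003
```

arm_command:
  plan: [0,0,0.009,0,0,0,0]

```text
clock: 23.22
ee_pos: [0.6758, 0.1532, 0.1542]
ee_rot: [0.371, 0.906, -0.189, -0.075]
force: [-0.8, 3.0, 6.1]
opening: 0.0003
```

arm_command:
  plan: [0,0,0.012,0,0,0,0,0,0,0.012,0,0,0,0]

```text
clock: 23.38
ee_pos: [0.6754, 0.153, 0.1542]
ee_rot: [0.37, 0.907, -0.188, -0.074]
force: [-0.2, 5.1, 9.8]
opening: 0.001
```

arm_command:
  plan: [0,0,0.012,0,0,0,0,0,0,0.012,0,0,0,0,0,0,0.012,0,0,0,0]

```text
clock: 23.63
ee_pos: [0.6749, 0.1529, 0.1546]
ee_rot: [0.369, 0.907, -0.188, -0.073]
force: [-0.7, 4.4, 8.6]
opening: 0.0006
```

Force held at about 9–10 N normal for more than 0.3 s. Now I'll release and back away.

arm_command:
  plan: [0,0,-0.05,0,0,0,0,0,0,-0.2,0,0,0,0,0,0,-0.25,0,0,0,0,0,0,-0.25,0,0,0,0,0,0.1,-0.25,0,0,0,0,0,0.1,-0.15,0,0,0,0,0,0,0,0,0,0,0,0,0,0,0,0,0,0]

```text
clock: 24.3
ee_pos: [0.7139, 0.2488, 0.3049]
ee_rot: [0.37, 0.907, -0.188, -0.074]
force: [-0.3, 0.3, -0.3]
opening: 0.0004
```

Run:
```python
from h import *
s=read_state();print(s["clock"],s["ee_pos"],s["force"],s["qd"].round(3))
i,_,_=save("scene","s13");save("wrist","w29");j,_,_=save("side","sd4")
```

```text
24.3 [0.71393761 0.24881579 0.30485524] [-0.34509716  0.26530006 -0.34433716] [-0.007 -0.032  0.008 -0.043  0.006  0.024  0.005]
```

View pics/s13.png

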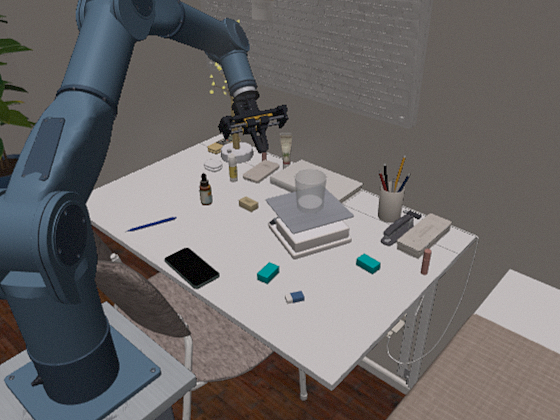

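View pics/w29.png

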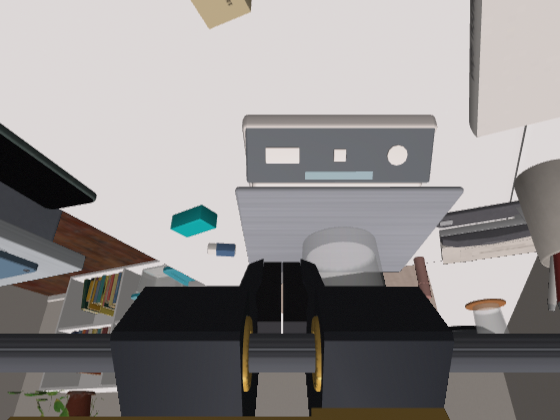

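View pics/sd4.png

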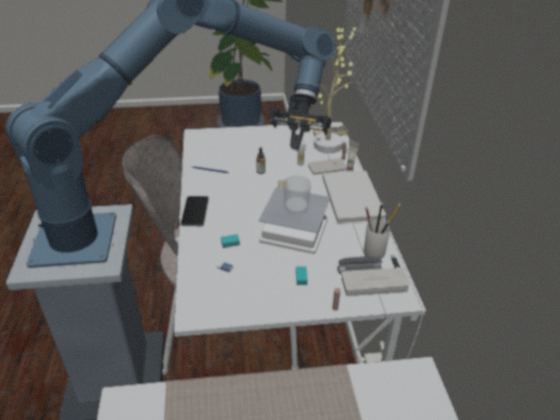

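The scene camera shows the glass upright mid-pan at (311,190) and the staple box at (248,204). The bystanders are where they were and the arm is clear, so I'll hand in.

```bash
python3 -c "
from bench import *
print(finish_job())"
```

```text
the job is handed in; nothing more can be done
None
```

I did all four steps in the order asked and handed the job in at about 24 s; no verdict came back.

1. **Staple box:** I lifted it off the pan and set it on the free desk at about (0.64, 0.19), clear of the scale.
2. **Round key:** I pressed it along its normal at about 7–8 N for roughly 0.6 s, with the pan empty.
3. **Glass:** I pinched it by the rim, stood it upright on the pan and let go. It ended within about 2–3 mm of the middle.
4. **Bar key:** I pressed it for about 1 s. The force read 6–10 N, and was steady at about 9–10 N for the last 0.3 s or so. The largest sampled reading along the normal was about 10.6 N, well under 25 N.

**Last pictures:** the glass stands on the pan, the bystanders and turquoise look-alikes look unmoved, and the arm touches nothing (force about 0).

**Not confirmed or unexpected:**
- **Switching:** the display's colour did not visibly change after the round key, and I did not compare it after the bar key. That both keys switched is inferred from force and hold time only.
- **Glass wall:** the gripper closed to about 4 mm on the wall, not the 10 mm given.
- **Glass tilt:** the glass tipped about 3° in the grip, which I corrected before setting it down.
- **Key side:** I first took the wrong side of the scale for the front. The camera showed this before anything was touched, and after correcting it the predicted key positions matched the pictures to under 1 px.

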